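# Load the mould disc's core plugs and hold the guide rod through both bushings

### The arm

A 6-joint arm with a two-finger parallel gripper is mounted at the origin on the work surface. World frame = base frame: x ahead of the robot, y to its left, z up, the work surface at z = 0. Lengths are in m, angles in rad, forces in N, time in s.
With the tool pointing down it reaches from about 0.3 to 0.95 m from the base axis. Payload 3.1 kg.
Tool frame: the origin (TCP) lies between the finger pads; the fingertips stand arm.tip_extent ahead of it and the grasp point (between the pads) lies 6 mm ahead of it (arm.tip_extent is the distance from the TCP to the fingertips, in m); z points along the fingers, y is the direction in which the jaws open and shut (so a half turn about z gives the same grasp; the last joint's range is limited). The gripper opens to 85 mm and grips with 20 to 120 N. Pads are 22 mm wide; open, the fingers measure 114 mm over their backs; the gripper's body (76 mm by 85 mm) begins 54 mm behind the grasp point. The pads swing forward as they close: fully open they stand 13 mm farther back than shut.
Start: joints at [-1.361, 0.308, 1.634, -0, 1.2, -0.07], TCP at [0.173, -0.601, 0.224] pointing down, gripper open.
Joint ranges: [-3.06, 3.06], [-0.79, 1.96], [0.05, 2.63], [-1.19, 4.34], [0.05, 2.64], [-2.94, 2.94]. Speed limits (rad/s): [2.79, 2.79, 3.14, 3.14, 3.14, 3.14].

### API

Orientations are given as a unit quaternion [w, x, y, z].
In Python, from workcell import arm, optics, order gives the robot as it stands.
- The arm moves only by the tool apply_moves, never from a script. Its argument "commands" is text: rows parted by semicolons, each of 4 numbers parted by spaces: the shift along the tool's x, y, z in cm, then the turn about the tool's z in degrees. A call has 1 to 8 rows; each row shifts and turns the pose as measured when the row begins, along the tool's axes as they then stand; what a row does not reach is not made up. A row lasts 1/10 s, in which the tool goes at most 50 mm and 8.59 degrees, less where a joint would pass 70% of its speed; a pose out of reach is approached as far as the arm can. A call is refused whole if a number of a shift passes 5 or a number of a turn 8.59, either way. A call with a gripper value outside its range is refused whole. "gripper" is the closure in counts, from 0 (fully open) to 255 (shut), set as the call begins (left out, the last holds). The fingers move at their own pace and stop on an object; "grip_force" is the grip in N (left out, the last holds). Time passes only in rows, so rows that do not move let the fingers close. It gives the time, the measured TCP pose, the force and the opening at its end, in the units of the state.
- arm.get_state(): the state, without advancing time (a new reading comes with each control period).
- optics.snapshot(name): name is "scene" or "top" or "wrist"; returns a dict with "frame" (400x640x3 uint8, blue, green, red), "fx", "fy", "cx", "cy" (pixels), "position" and "attitude" of the camera in the world. Camera axes: x right, y down, z forward; pixel columns grow to the right and rows downward; lengths in m; the calibration is good to about 2 mm. A picture is of the moment at which its call begins. There is no depth.
- order.hand_in(): hands the job in, once; it reports no verdict.
The state is a dict: "time": time; "joint_positions": joint angles; "joint_velocities": joint speeds; "tau": joint torques, N m; "tool_pos": TCP position; "orientation": TCP orientation; "wrist_force": force on the tool from outside, world axes, zero at the start; "ft_torque": the same for the moment, N m; "width": finger opening in m.
Only numpy, scipy, OpenCV 4.12 (cv2) and the standard library are available. Lean on these libraries where they do the work, as an engineer would, in place of code of your own. Each camera call takes 0.05 s, during which the arm holds its last target.

### The job

Load the mould disc: stand the brass core plug fully home in the pocket marked with one red dot, then the dark steel plug in the pocket marked with two dots, and let go of each. Then take the red-headed guide rod out of its blue holder and thread it from above through the brass bushing on the overhanging beam and on through the brass bushing in the middle of the disc. Finish while still holding the rod still in the gripper: its tip well out below the disc's bushing yet well clear of the table, its red head well clear above the beam's bushing; leave the other tools and castings on the bench where they are.

Things in the scene. Friction and masses are not known exactly. Their poses are not given: they have to be found in the camera images.
- station: Fixed pinning station; origin on the table under the bushing axis, x towards its green post, z up. Dark ring (150 to 210 mm diameter, 6 mm high) and four feet carry the disc; its middle is open down to the table. Post 30 x 36 mm at x = 140 to 170 mm, 135 mm high (bolt to 141), on the far left side, away from the robot; beam 24 mm wide, z = 114 to 135 mm, runs from it to the upper bushing.
- upper_bush (a point): Centre of the mouth of the upper brass bushing, at the beam's end, 135 mm above the table. Bushing 36 mm outside diameter, its underside 110 mm above the table, vertical bore 14.5 mm with a 45 degree lead-in 22.5 mm wide at the mouth. Nothing stands above it.
- disc: Fixed beige mould disc, 250 mm diameter, 20 mm thick, level; origin at the centre of its underside, 45 mm above the table, exactly below the upper bushing, z up. Four black pocket rings on it, 85 mm from its centre, marked by one to four red dots near the rim; three and four already hold aluminium plugs (tops 115 mm above the table). Its turn varies between starts.
- pocket1 (a point): Centre of the floor of the pocket marked with one dot, 65 mm above the table (the disc's top face). The black ring round it is 10 mm high, 41 mm outside diameter, 29 mm bore, with a 3 mm lead-in.
- pocket2 (a point): Centre of the floor of the pocket marked with two dots; the same sizes as pocket1.
- lower_bush (a point): Centre of the mouth of the lower brass bushing in the middle of the disc, 70 mm above the table, coaxial with the upper one. 38 mm outside diameter, underside 42 mm above the table, vertical bore 14.5 mm right through, with a 45 degree lead-in 22.5 mm wide.
- plug_brass: Loose brass core plug, 50 mm tall, standing on the mat: foot 24 mm diameter to 18 mm up (3 mm chamfer), above it a 20 mm diameter grip up to the top. Origin at the centre of its underside, z up. About 0.13 kg.
- plug_dark: Loose dark steel core plug, same shape, size and origin as the brass one. The two may stand on either end of the mat, 90 mm apart.
- mat: Fixed black rubber mat 180 x 80 x 4 mm on which both plugs stand 45 mm either side of its centre along its long (x) axis; origin at the centre of its underside.
- holder: Fixed blue block 56 x 56 x 50 mm; origin at the centre of its underside. The rod stands upright in its 13.5 mm hole, whose floor is 5 mm above the table, so that it must be lifted straight up by 45 mm to come out.
- rod: Loose steel guide rod with a red head: shaft 12 mm diameter, 135 mm long, its tip tapered to 7 mm over the last 4 mm; above it a round head 20 mm diameter, 30 mm tall. Origin at the centre of the tip's end face, z along the rod towards the head. About 0.18 kg.
- rod_tip (a point): Centre of the rod's tip end face (same point as the rod's origin). To hold the rod spanning both bushings aim at about 22 mm above the table.
- rod_head (a point): Middle of the rod's red head, on its axis, 150 mm above the tip: where to grip it.
- jar: Bystander: closed jar 60 mm diameter, 85 mm tall, standing to the right of the station; origin at its underside.
- brush: Bystander: brush lying near the robot, right; origin under its middle.
- screwdriver: Bystander: screwdriver lying near the robot, left; origin under its middle.
- wrench: Bystander: wrench lying beyond the holder, right; origin under its middle.
- casting_a: Bystander: round grey zinc casting 36 mm diameter, 22 mm tall, near the robot; origin at its underside.
- casting_b: Bystander: grey zinc link casting 72 mm long, 16 mm tall, near the robot; origin at its underside.
Not all that is in view belongs to the job. Several things have the shape of the rod; the one meant has the colours described above.

How it is judged:
On the way, in this order (a step that is already met when the one before it is completed fails the run):
1. the brass plug stands fully home in the one-dot pocket, let go (horizontal distance between plug_brass and pocket1 below 0.004 m and z of plug_brass in the frame of disc between 0.016 and 0.0235 m and angle between plug_brass's own z axis and vertical below 0.12 rad and contact force between the fingers and plug_brass below 0.3 N), for 0.2 s.
2. then the dark steel plug stands fully home in the two-dot pocket, let go (horizontal distance between plug_dark and pocket2 below 0.004 m and z of plug_dark in the frame of disc between 0.016 and 0.0235 m and angle between plug_dark's own z axis and vertical below 0.12 rad and contact force between the fingers and plug_dark below 0.3 N), for 0.2 s.
3. then the rod, upright, has its tip through the upper bushing (horizontal distance between rod_tip and upper_bush below 0.005 m and z of rod_tip in the frame of station below 0.105 m and angle between rod's own z axis and vertical below 0.08 rad), for 0.05 s.
At the end, for the whole second after the job is handed in: Both plugs seated in their pockets (4 mm of centre, 3.5 mm of floor, tilt under 0.12 rad), untouched; the gripper holds the rod (over 2 N), still, upright (0.06 rad), within 5 mm of the bushing axis, tip 6 to 38 mm above the table (through both bushings, head clear) (all of step 1 and all of step 2 and horizontal distance between rod_tip and lower_bush below 0.005 m and z of rod_tip in the frame of station between 0.006 and 0.038 m and angle between rod's own z axis and vertical below 0.06 rad and linear speed of rod below 0.02 m/s and contact force between the fingers and rod above 2 N); the arm keeps its last pose, push and grip.
It fails at once if a bystander (jar, brush, screwdriver, wrench or loose casting) is moved more than 30 mm (distance of any of jar, brush, screwdriver, wrench, casting_a, casting_b from where it was at the start of the episode above 0.03 m).
It also fails if it takes over 72 s, if anything falls off the work surface, if the arm or the gripper's body presses on something with over 40 N, if the wrist force passes 120 N, or if a joint passes its speed limit or range.

## Working session

There is one attempt and no reset: what is moved stays moved. The work goes in short steps, Python scripts to look and compute and a tool call to move; the robot and the scene stay as the last step left them, time stands still between calls to the robot, and variables do not carry over. Pictures are saved under pics/ and viewed, and the job is handed in when it is done.

Besides the shell and the picture viewer there is one more tool, called after "Emit:" as name(argument=value, ...) on one line, values as JSON. apply_moves: Moves the arm, as the interface text tells. Its arguments: {"type":"object","properties":{"commands":{"type":"string"},"gripper":{"type":"number"},"grip_force":{"type":"number"}},"required":["commands"]}

```bash
mkdir -p pics; ls
cat > h.py <<'E'
import numpy as np, cv2
from workcell import arm, optics, order
from scipy.spatial.transform import Rotation as R
def snap(n,save=None):
    s=optics.snapshot(n)
    if save: cv2.imwrite('pics/'+save,s['frame'])
    return s
def rot(s):
    a=np.array(s['attitude'],float)
    if a.shape==(3,3): return a
    return R.from_quat([a[1],a[2],a[3],a[0]]).as_matrix()
def ray(s,u,v):
    return rot(s)@np.array([(u-s['cx'])/s['fx'],(v-s['cy'])/s['fy'],1.])
def plane(s,u,v,z):
    d=ray(s,u,v);p=np.array(s['position'],float);return p+d*(z-p[2])/d[2]
def proj(s,P):
    c=rot(s).T@(np.array(P,float)-np.array(s['position']));return np.array([s['fx']*c[0]/c[2]+s['cx'],s['fy']*c[1]/c[2]+s['cy']])
E
python3 - <<'E'
from h import *
for n in('scene','top','wrist'):
    s=snap(n,n+'0.png');print(n,s['fx'],s['cx'],s['cy'],s['position'],s['attitude'])
print(arm.get_state(),arm.tip_extent)
E
```

```text
pics
scene 458.29096308796875 318.8440866115411 199.31224809665622 [1.09503739 0.3779987  0.91795588] [-0.16084655  0.40124391  0.84219029 -0.32225336]
top 373.9983099361267 316.6809744530954 198.68330053387155 [ 0.4162565  -0.04949861  0.97897001] [-0.03899872  0.70608876 -0.70608072  0.03698352]
wrist 324.7488121733366 322.70512230219936 200.3896596384111 [ 0.24849163 -0.57893366  0.37236008] [ 0.12552268  0.78904241 -0.59374328 -0.09552515]
{'time': 0.15, 'joint_positions': array([-1.36072610e+00,  3.08814127e-01,  1.63491453e+00,  5.81466370e-06,
        1.19971190e+00, -6.97084533e-02]), 'joint_velocities': array([ 9.77905279e-04, -1.86535894e-03, -4.99526752e-03, -1.33553759e-04,
        1.11649044e-04, -5.40518890e-05]), 'tau': array([-5.02631192e-04, -4.15801692e+01, -2.77147168e+01, -1.00696718e-04,
        6.06171772e-03, -8.13073086e-06]), 'tool_pos': array([ 0.17241866, -0.60004484,  0.22289552]), 'orientation': array([-9.21867661e-04,  9.90231157e-01,  1.39432429e-01, -6.20887658e-05]), 'wrist_force': array([-0.72896448, -0.76548378, -0.20865023]), 'ft_torque': array([0.0157786 , 0.0157381 , 0.01079088]), 'width': 0.08549332502757613} 0.025
```

View pics/top0.png

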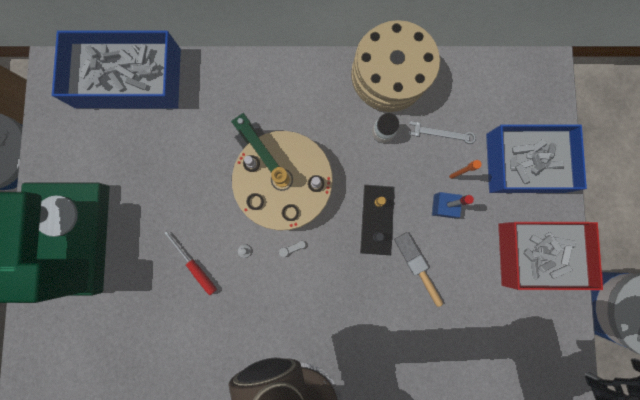

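View pics/scene0.png

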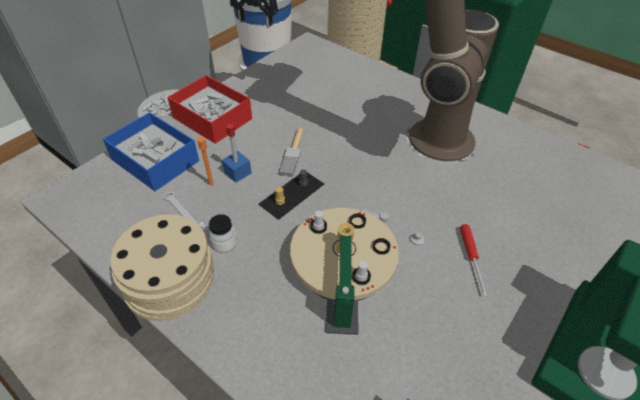

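View pics/wrist0.png

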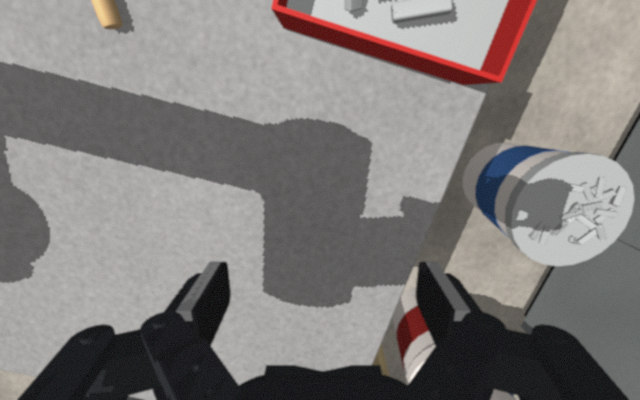

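The top view (up = +x, left = +y) shows the station with its disc around (282,178) and the mat at (378,220), with the brass plug at the far end and the dark plug at the near end. There are two rod-like things: an all-orange one at (466,170) and a red-headed steel one in the blue holder at (460,202). I'll enlarge both to check.

Run:
```python
import cv2,numpy as np
t=cv2.imread('pics/top0.png');s=cv2.imread('pics/scene0.png')
cv2.imwrite('pics/c1.png',cv2.resize(t[105:245,220:345],None,fx=4.2,fy=4.2,interpolation=3))
cv2.imwrite('pics/c2.png',cv2.resize(t[145:265,350:490],None,fx=5,fy=5,interpolation=3))
a=cv2.resize(s[110:210,170:340],None,fx=4.5,fy=4.5,interpolation=3)
cv2.imwrite('pics/c3.png',a)
cv2.imwrite('pics/c4.png',cv2.resize(s[195:335,280:440],None,fx=4,fy=4,interpolation=3))
```

```text
(no output)
```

View pics/c1.png

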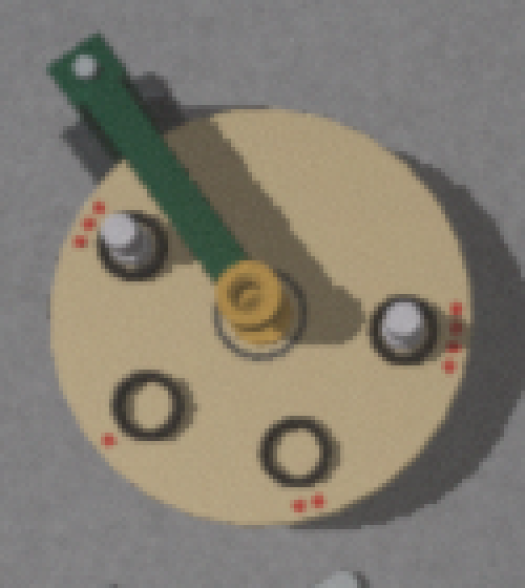

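View pics/c2.png

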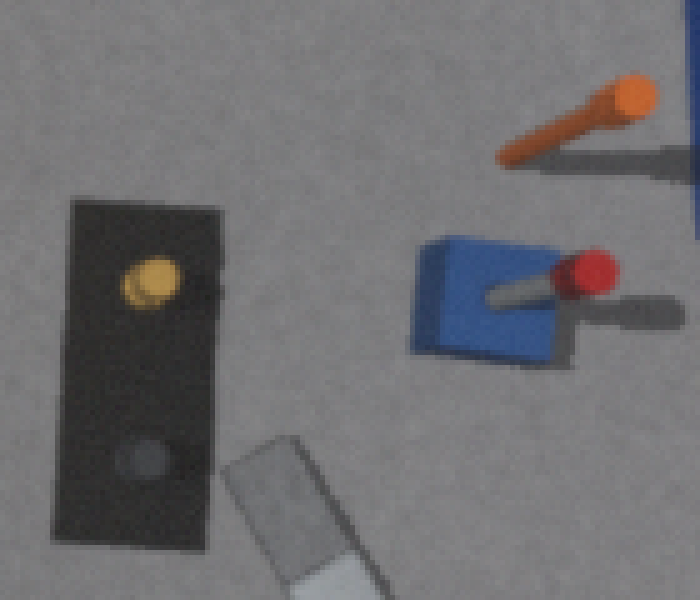

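View pics/c3.png

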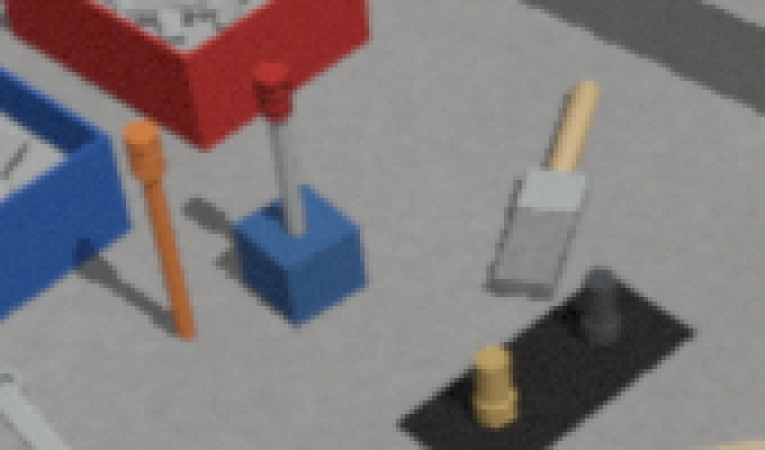

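View pics/c4.png

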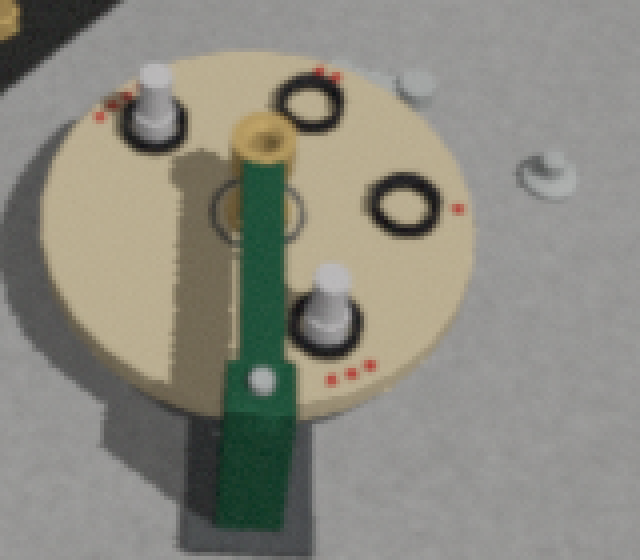

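The red-headed steel-shafted rod in the blue holder is the target. The orange one is orange all over and stands outside the holder, so I'll leave it. The one-dot pocket is at about (255,201) in the top view and the two-dot pocket at about (290,212). Next I'll measure positions.

```bash
cat > m.py <<'E'
from h import *
def blobs(mask,amin=8):
    n,l,st,c=cv2.connectedComponentsWithStats(mask.astype(np.uint8))
    return [(tuple(np.round(c[i],2)),int(st[i,4]),tuple(st[i,:4])) for i in range(1,n) if st[i,4]>=amin]
E
python3 - <<'E'
from m import *
for n,(dx0,dx1,dy0,dy1) in (('top',(225,340,125,235)),('scene',(285,405,200,300))):
    s=snap(n);f=s['frame'];hsv=cv2.cvtColor(f,cv2.COLOR_BGR2HSV);H,S,V=[hsv[...,i].astype(int) for i in range(3)]
    roi=np.zeros(H.shape,bool);roi[dy0:dy1,dx0:dx1]=1
    print(n)
    print('dots',blobs(((H<8)|(H>172))&(S>120)&(V>100)&roi,1))
    print('black',blobs((V<62)&roi,15))
    br=(H>15)&(H<28)&(S>120)
    print('brass',[b for b in blobs(br,15)])
    print('red',blobs(((H<5)|(H>174))&(S>150),15))
    print('blue',blobs((H>100)&(H<118)&(S>100),100))
    m=(roi&(H>12)&(H<30)&(S>40)&(S<120)).astype(np.uint8)
    c=max(cv2.findContours(m,0,1)[0],key=cv2.contourArea);e=cv2.fitEllipse(cv2.convexHull(c));print('disc',e)
    if n=='top':
        print('disc centre',plane(s,*e[0],.065), 'diam px->m',np.array(e[1])/s['fx']*(s['position'][2]-.065))
E
```

```text
top
dots [((np.float64(243.17), np.float64(154.17)), 6, (np.int32(242), np.int32(153), np.int32(3), np.int32(3))), ((np.float64(240.5), np.float64(158.0)), 6, (np.int32(240), np.int32(157), np.int32(2), np.int32(3))), ((np.float64(238.6), np.float64(162.2)), 5, (np.int32(238), np.int32(161), np.int32(2), np.int32(3))), ((np.float64(328.29), np.float64(178.0)), 7, (np.int32(327), np.int32(177), np.int32(3), np.int32(3))), ((np.float64(328.33), np.float64(182.33)), 3, (np.int32(328), np.int32(182), np.int32(2), np.int32(2))), ((np.float64(327.8), np.float64(187.4)), 5, (np.int32(327), np.int32(187), np.int32(3), np.int32(2))), ((np.float64(326.6), np.float64(191.8)), 5, (np.int32(326), np.int32(191), np.int32(2), np.int32(3))), ((np.float64(245.5), np.float64(209.5)), 4, (np.int32(245), np.int32(209), np.int32(2), np.int32(2))), ((np.float64(295.29), np.float64(224.0)), 7, (np.int32(294), np.int32(223), np.int32(3), np.int32(3))), ((np.float64(290.71), np.float64(225.0)), 7, (np.int32(290), np.int32(224), np.int32(3), np.int32(3)))]
black [((np.float64(256.7), np.float64(130.72)), 71, 
[... 3759 characters left out ...]
1), np.int32(225), np.int32(17), np.int32(35)))]
blue [((np.float64(281.02), np.float64(13.99)), 202, (np.int32(271), np.int32(4), np.int32(20), np.int32(19))), ((np.float64(254.37), np.float64(17.31)), 261, (np.int32(243), np.int32(11), np.int32(23), np.int32(14))), ((np.float64(251.57), np.float64(56.09)), 239, (np.int32(242), np.int32(47), np.int32(28), np.int32(19))), ((np.float64(152.75), np.float64(152.67)), 2810, (np.int32(103), np.int32(112), np.int32(96), np.int32(79))), ((np.float64(236.55), np.float64(166.95)), 537, (np.int32(222), np.int32(152), np.int32(29), np.int32(30)))]
disc ((343.6328430175781, 253.60687255859375), (92.48800659179688, 109.23065185546875), 96.39542388916016)
```

Run:
```python
from m import *
t=snap('top')
C=np.array([.5612,.0394])
print('upper',plane(t,279.2,174.9,.135))
for n,d in (('1',[(245.5,209.5)]),('2',[(295.3,224),(290.7,225)]),('3',[(243.2,154.2),(240.5,158),(238.6,162.2)]),('4',[(328.3,178),(328.3,182.3),(327.8,187.4),(326.6,191.8)])):
    p=np.mean([plane(t,*q,.065)[:2] for q in d],axis=0)-C
    a=np.arctan2(p[1],p[0]);print(n,'dot r',np.hypot(*p),'ang',np.degrees(a),'pocket',C+.085*np.array([np.cos(a),np.sin(a)]))
print('ring1 crop',plane(t,220+149/4.2,105+405/4.2,.075),'ring2',plane(t,220+297/4.2,105+452/4.2,.075))
print('brass',plane(t,381,201,.054),'dark',plane(t,380,236.8,.054))
print('rod head top',plane(t,468.7,199.3,.170),'rod at holder',plane(t,448.3,204.8,.05))
c=[(71,200),(224,209),(207,551),(51,540)]
q=np.array([plane(t,350+x/5,145+y/5,.004)[:2] for x,y in c]);print('mat',q.mean(0),q)
print(arm.get_state()['joint_positions'])
```

```text
upper [0.56203882 0.03861121 0.135     ]
1 dot r 0.11448140290604095 ang 129.58679896652652 pocket [0.50703405 0.10490611]
2 dot r 0.11330564927207563 ang -165.42894978986777 pocket [0.47893391 0.01801567]
3 dot r 0.11656104650225789 ang 61.71891542611882 pocket [0.60147279 0.11425387]
4 dot r 0.1142267669979759 ang -96.03935328710736 pocket [ 0.55225702 -0.04512824]
ring1 crop [0.50712656 0.10183498 0.075     ] ring2 [0.4798789 0.015971  0.075    ]
brass [ 0.51026984 -0.20666431  0.054     ] dark [ 0.42177452 -0.20258851  0.054     ]
rod head top [ 0.50216844 -0.37747382  0.17      ] rod at holder [ 0.50113952 -0.37476053  0.05      ]
mat [ 0.46647568 -0.2055747 ] [[ 0.55767687 -0.17174655]
 [ 0.5528775  -0.25211516]
 [ 0.37487618 -0.23939561]
 [ 0.38047216 -0.15904149]]
[-1.36068866e+00  3.08468001e-01  1.63427841e+00  8.13918419e-06
  1.19964434e+00 -6.96878301e-02]
```

Emit:
apply_moves(commands="0 0 0 8; 0 0 0 8; 3 -3.5 0 0; 3 -3.5 0 0; 3 -3.5 0 0; 3 -3.5 0 0; 3 -3.5 0 0; 3 -3.5 0 0", gripper=0, grip_force=40)

```text
time: 1.1
tool_pos: [0.3569, -0.3917, 0.2227]
orientation: [0.002, 1.0, -0.012, 0.0]
wrist_force: [1.1, 0.8, -1.0]
width: 0.0856
```

Emit:
apply_moves(commands="3 -3.6 0 0; 3 -3.6 0 0; 3 -3.6 0 0; 3 -3.6 1 0; 2 -2 1 -1; 0 0 0 0")

```text
time: 1.7
tool_pos: [0.5095, -0.2198, 0.2037]
orientation: [0.003, 1.0, 0.0, 0.003]
wrist_force: [-0.5, -0.0, -0.2]
width: 0.0853
```

Run:
```python
from m import *
s=snap('wrist','w1.png');st=arm.get_state();print(st['tool_pos'],st['orientation'],s['position'],s['attitude'])
print(proj(s,[.51,-.2067,.054]),proj(s,[.4218,-.2026,.054]))
```

```text
[ 0.50878878 -0.220954    0.2042236 ] [ 3.12973368e-03  9.99990343e-01 -3.10936113e-04  3.06965580e-03] [ 0.58770549 -0.21964864  0.35379921] [ 0.11142803  0.6986255  -0.69858505 -0.10716876]
[307.1500923  181.93918867] [304.34956677 264.58426977]
```

View pics/w1.png

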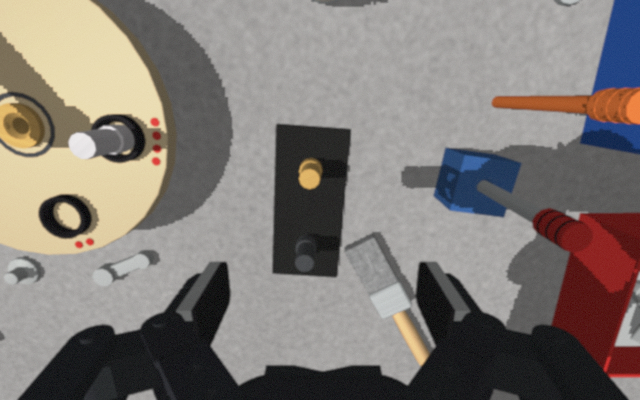

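Run:
```python
from m import *
f=cv2.imread('pics/w1.png')
cv2.imwrite('pics/w1c.png',cv2.resize(f[140:285,265:365],None,fx=4,fy=4,interpolation=cv2.INTER_NEAREST))
t=cv2.imread('pics/top0.png')
cv2.imwrite('pics/t1c.png',cv2.resize(t[190:250,355:400],None,fx=10,fy=10,interpolation=cv2.INTER_NEAREST))
```

```text
(no output)
```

View pics/w1c.png

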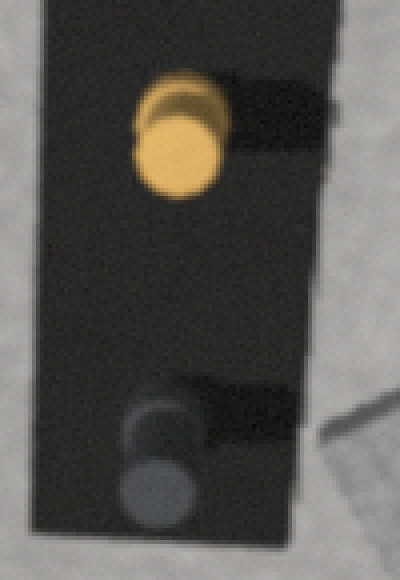

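View pics/t1c.png

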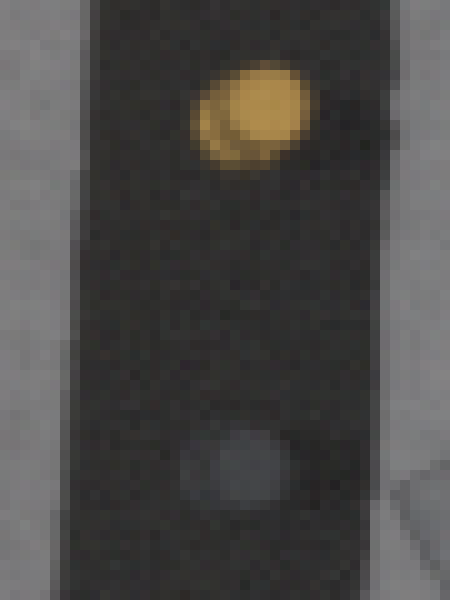

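```bash
cat >> m.py <<'E'
def tri(views):
    A=np.zeros((3,3));b=np.zeros(3)
    for s,u,v in views:
        d=ray(s,u,v);d/=np.linalg.norm(d);M=np.eye(3)-np.outer(d,d);A+=M;b+=M@np.array(s['position'])
    return np.linalg.solve(A,b)
E
python3 - <<'E'
from m import *
w=snap('wrist');t=snap('top')
for nm,a,b in (('brass',(309.3,178.7),(381.4,200.2)),('dark',(304.2,263.2),(379,236.4))):
    print(nm,plane(w,*a,.054),plane(t,*b,.054),tri([(w,*a),(t,*b)]))
f=cv2.imread('pics/w1.png')
# wrist estimate of disc things
print('upper?',plane(w,21,117,.135), 'lower ring', )
E
```

```text
brass [ 0.51223523 -0.21008225  0.054     ] [ 0.51226812 -0.20769445  0.054     ] [ 0.51205872 -0.20909456  0.0511029 ]
dark [ 0.42231568 -0.20366498  0.054     ] [ 0.42275295 -0.20014767  0.054     ] [ 0.42214863 -0.20202276  0.05231879]
upper? [ 0.57403841 -0.02580545  0.135     ] lower ring
```

Emit:
apply_moves(commands="0.3 -1.2 3.5 0; 0 0 3.5 0; 0 0 3.5 0; 0 0 3 0; 0 0 0 0", gripper=120)

```text
time: 2.35
tool_pos: [0.512, -0.2222, 0.0719]
orientation: [0.008, 1.0, -0.007, 0.008]
wrist_force: [-0.9, -0.3, -0.8]
width: 0.0451
```

Run:
```python
from m import *
w=snap('wrist','w2.png');st=arm.get_state();print(st['tool_pos'],st['orientation'],st['width'])
```

```text
[ 0.51368165 -0.22312639  0.07404074] [ 0.00863213  0.99989075 -0.00740406  0.00944193] 0.04533143819709891
```

View pics/w2.png

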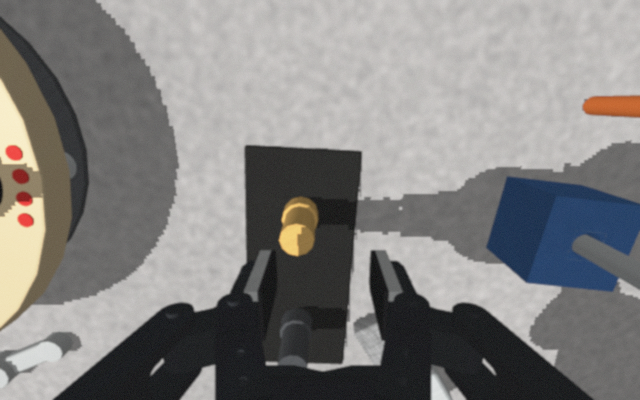

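Emit:
apply_moves(commands="0 -0.7 0 0; 0 -0.7 0 0; 0 0 0 0; 0 0 0 0")

```text
time: 2.8
tool_pos: [0.5176, -0.212, 0.0809]
orientation: [0.011, 1.0, -0.009, 0.015]
wrist_force: [0.6, 0.2, -0.4]
width: 0.0452
```

```bash
cat >> m.py <<'E'
def rep():
    st=arm.get_state();q=st['orientation'];r=R.from_quat([q[1],q[2],q[3],q[0]]).as_matrix()
    print('t',round(st['time'],2),'tcp',np.round(st['tool_pos'],4),'zdir',np.round(r[:2,2],4),'yaw',round(np.degrees(np.arctan2(r[1,0],r[0,0])),2),'w',round(st['width'],4),'F',np.round(st['wrist_force'],1))
    return st,r
E
python3 -c "
from m import *
rep()"
```

```text
t 2.8 tcp [ 0.5176 -0.212   0.0809] zdir [ 0.0289 -0.0228] yaw -1.02 w 0.0452 F [ 0.6  0.2 -0.4]
```

Emit:
apply_moves(commands="0 0 0 0")

```text
time: 2.9
tool_pos: [0.5185, -0.2122, 0.0821]
orientation: [0.012, 1.0, -0.009, 0.016]
wrist_force: [0.5, 0.9, -0.9]
width: 0.0454
```

Emit:
apply_moves(commands="0 0 0 0; 0 0 0 0; 0 0 0 0")

```text
time: 3.2
tool_pos: [0.5194, -0.2124, 0.0833]
orientation: [0.012, 1.0, -0.009, 0.017]
wrist_force: [-1.2, -1.1, -0.3]
width: 0.0456
```

```bash
python3 -c "
from m import *
st,r=rep();print(st['joint_velocities'])"
```

```text
t 3.2 tcp [ 0.5194 -0.2124  0.0833] zdir [ 0.0329 -0.0249] yaw -0.95 w 0.0456 F [-1.2 -1.1 -0.3]
[ 1.35876724e-03 -2.01168820e-03 -1.29492630e-03 -1.75598759e-05
  5.74430970e-04  1.44997477e-04]
```

Emit:
apply_moves(commands="0 0 1 0; 0 0 1 0; 0 0 1 0")

```text
time: 3.5
tool_pos: [0.5215, -0.2138, 0.0524]
orientation: [0.013, 1.0, -0.009, 0.018]
wrist_force: [-0.5, -0.1, 0.4]
width: 0.0454
```

Emit:
apply_moves(commands="0 0 0 0; 0 0 0 0; 0 0 0 0; 0 0 0 0")

```text
time: 3.9
tool_pos: [0.519, -0.2127, 0.0485]
orientation: [0.011, 1.0, -0.009, 0.015]
wrist_force: [-0.7, 0.1, -0.1]
width: 0.0451
```

```bash
python3 -c "
from m import *
st,r=rep();print(st['joint_velocities'],st['tau'],st['joint_positions'])"
```

```text
t 3.9 tcp [ 0.519  -0.2127  0.0485] zdir [ 0.0292 -0.0231] yaw -0.97 w 0.0451 F [-0.7  0.1 -0.1]
[ 0.00280461  0.00179398 -0.00038148  0.00019287  0.00100744 -0.00164718] [-3.13226505e-03 -3.85528672e+01 -2.09307396e+01 -2.27422529e-02
 -1.37370550e-01  1.03535459e-05] [-0.46212021  0.39878669  1.92161552 -0.01084938  0.78479222  1.13344771]
```

Emit:
apply_moves(commands="-0.4 -0.2 0 0; -0.3 -0.15 0 0; 0 0 0 0; 0 0 0 0")

```text
time: 4.3
tool_pos: [0.512, -0.209, 0.0493]
orientation: [0.012, 1.0, -0.009, 0.016]
wrist_force: [0.4, -0.8, 1.1]
width: 0.045
```

```bash
python3 -c "
from m import *
st,r=rep();snap('wrist','w3.png')"
```

```text
t 4.3 tcp [ 0.512  -0.209   0.0493] zdir [ 0.0309 -0.024 ] yaw -0.96 w 0.045 F [ 0.4 -0.8  1.1]
```

View pics/w3.png

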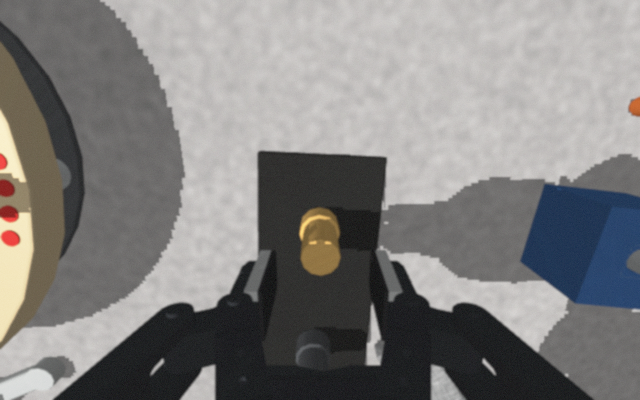

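Emit:
apply_moves(commands="0 0 0 0; 0 0 0 0; 0 0 0 0; 0 0 0 0; 0 0 0 0; 0 0 0 0", gripper=255, grip_force=40)

```text
time: 4.95
tool_pos: [0.5125, -0.2092, 0.0496]
orientation: [0.012, 1.0, -0.009, 0.016]
wrist_force: [0.7, 0.8, 0.4]
width: 0.0002
```

```bash
python3 -c "
from m import *
st,r=rep();w=snap('wrist','w4.png');f=w['frame']
cv2.imwrite('pics/w4c.png',cv2.resize(f[190:290,230:410],None,fx=4,fy=4))
print(plane(w,320,257,.054))"
```

```text
t 4.95 tcp [ 0.5125 -0.2092  0.0496] zdir [ 0.0316 -0.0243] yaw -0.96 w 0.0002 F [0.7 0.8 0.4]
[ 0.51414437 -0.20866285  0.054     ]
```

View pics/w4c.png

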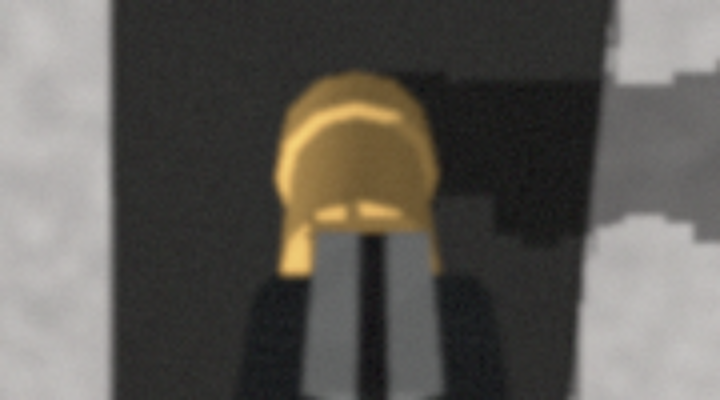

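```bash
python3 -c "
from m import *
st,r=rep();w=snap('wrist')
p=st['tool_pos'];
for d in (0,.006,.025,.04):print(d,proj(w,p+r[:,2]*d), proj(w,p+r[:,2]*d+r[:,0]*.011))
for z in (.054,.022,.004):print('plug',z,proj(w,[.512,-.209,z]),proj(w,[.534,-.209,z]))
f=cv2.imread('pics/w3.png')
cv2.imwrite('pics/w3c.png',cv2.resize(f[190:290,230:410],None,fx=4,fy=4))
t=snap('top')['frame'];s=snap('scene')['frame']
cv2.imwrite('pics/t4.png',np.hstack([cv2.resize(t[170:270,340:420],None,fx=5,fy=5),cv2.resize(s[140:240,240:320],None,fx=5,fy=5)]))
"
```

```text
t 5.0 tcp [ 0.5125 -0.2092  0.0495] zdir [ 0.0316 -0.0243] yaw -0.96 w -0.0 F [-0.4  0.6 -1.1]
0 [321.01254733 256.0355846 ] [320.98919814 236.42879934]
0.006 [321.06234801 250.67936064] [321.04079496 231.62510824]
0.025 [321.20039311 235.83216364] [321.18344609 218.34421351]
0.04 [321.2921869  225.95944528] [321.27800054 209.54114461]
plug 0.054 [320.76043774 260.87264371] [319.90699355 219.46121416]
plug 0.022 [319.76302805 236.1792364 ] [319.01658757 200.74345487]
plug 0.004 [319.32975092 225.45236187] [318.63324494 192.68497906]
```

View pics/w3c.png

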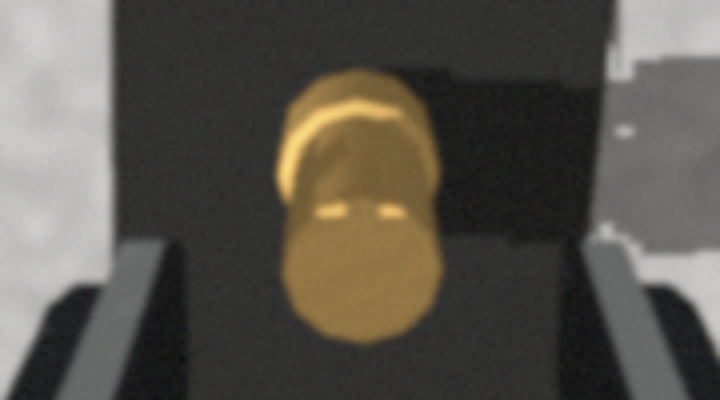

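View pics/t4.png

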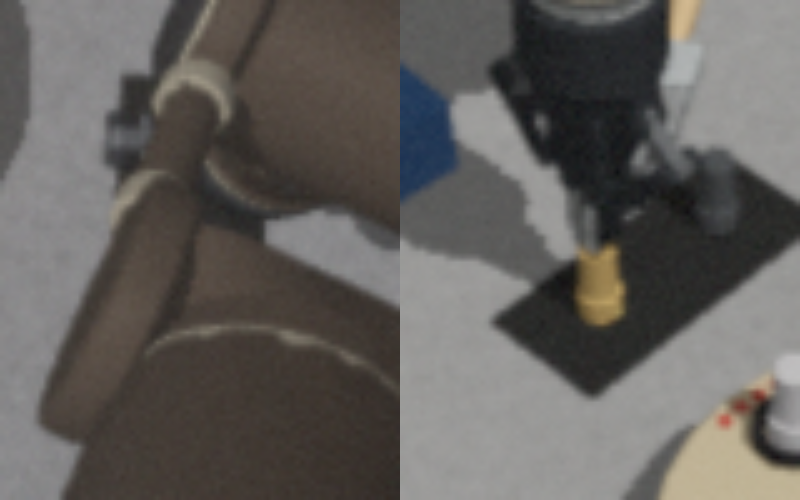

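```bash
python3 -c "
from m import *
st,r=rep();w=snap('wrist');s=snap('scene')
f=s['frame'];cv2.imwrite('pics/s5.png',cv2.resize(f[165:215,255:315],None,fx=10,fy=10,interpolation=0))
for z in (.054,.022,.004,.03,.06,.08):print(z,proj(s,[.512,-.209,z]))
print('tcp',proj(s,st['tool_pos']),proj(s,st['tool_pos']+r[:,2]*.025))
print(arm.tip_extent,[a for a in dir(arm) if a[0]!='_'])
"
```

```text
t 5.15 tcp [ 0.5125 -0.2092  0.0496] zdir [ 0.0316 -0.0243] yaw -0.96 w -0.0001 F [0.6 0.3 0.3]
0.054 [279.19096907 188.07797341]
0.022 [279.81559821 196.40607412]
0.004 [280.15636138 200.94942599]
0.03 [279.66173626 194.35465232]
0.06 [279.07107438 186.47943281]
0.08 [278.66486047 181.06343454]
tcp [279.08489535 189.30861462] [279.20326063 195.86467098]
0.025 ['MotionError', 'get_state', 'tip_extent']
```

View pics/s5.png

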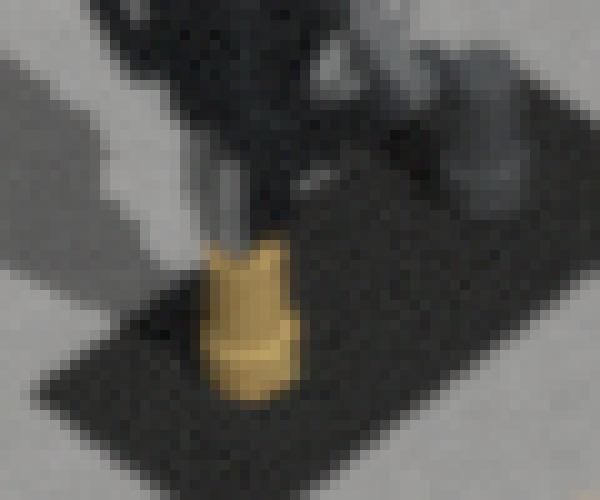

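Emit:
apply_moves(commands="0 0 0 0; 0 0 0 0; 0 0 0 0; 0 0 0 0; 0 0 0 0", gripper=120)

```text
time: 5.75
tool_pos: [0.5125, -0.2092, 0.0496]
orientation: [0.012, 1.0, -0.009, 0.016]
wrist_force: [-1.3, 0.7, 0.2]
width: 0.045
```

Emit:
apply_moves(commands="0 0 0.7 0; 0 0 0.7 0; 0 0 0 0")

```text
time: 6.05
tool_pos: [0.5129, -0.2096, 0.0345]
orientation: [0.012, 1.0, -0.009, 0.016]
wrist_force: [0.3, 0.2, -0.5]
width: 0.0448
```

```bash
python3 -c "
from m import *
st,r=rep();s=snap('scene')
f=s['frame'];a=cv2.resize(f[145:215,245:315],None,fx=8,fy=8,interpolation=2)
w=snap('wrist')['frame'];b=cv2.resize(w[180:320,200:440],None,fx=3,fy=3);cv2.imwrite('pics/s6.png',a);cv2.imwrite('pics/w6.png',b)
"
```

```text
t 6.05 tcp [ 0.5129 -0.2096  0.0345] zdir [ 0.0318 -0.0244] yaw -0.96 w 0.0448 F [ 0.3  0.2 -0.5]
```

View pics/s6.png

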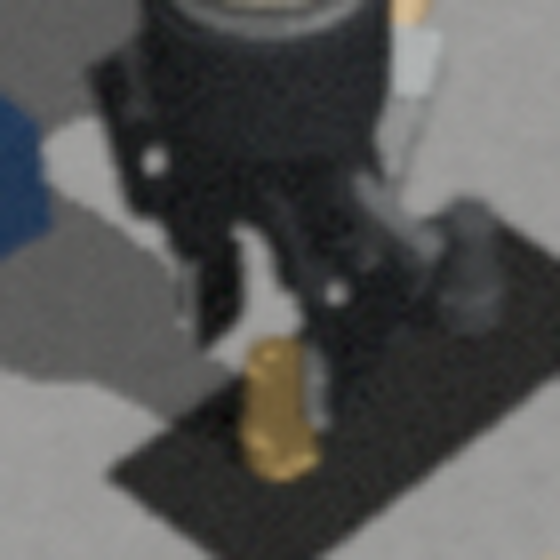

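View pics/w6.png

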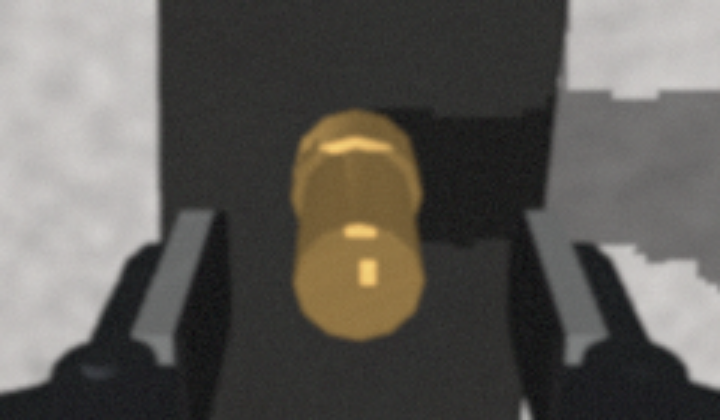

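```bash
python3 -c "
from m import *
st,r=rep();w=snap('wrist');s=snap('scene')
for a,b in (((378,250),(268.5,186.5)),((266,250),(284.9,198.7)),((320,273),(279,189))):
  p=tri([(w,*a),(s,*b)]);print(p,r.T@(p-st['tool_pos']), proj(w,p),proj(s,p))
"
```

```text
t 6.15 tcp [ 0.5134 -0.2098  0.0352] zdir [ 0.0328 -0.0249] yaw -0.96 w 0.0451 F [ 0.8 -0.2 -0. ]
[ 0.524005   -0.23571613  0.0519942 ] [ 0.01154351  0.02611167 -0.01578186] [378.07979874 249.73363225] [268.53955281 186.47197609]
[ 0.51974343 -0.18263482  0.03853032] [ 0.0059477  -0.02719802 -0.00378906] [266.24419157 248.86716481] [285.05715679 198.5478925 ]
[ 0.51278012 -0.20901497  0.05130538] [-0.00014406 -0.00039695 -0.01612582] [320.04207632 272.6725008 ] [279.03885391 188.95719057]
```

Emit:
apply_moves(commands="0 0 0.5 0; 0 0 0.5 0; 0 0 0 0")

```text
time: 6.55
tool_pos: [0.5148, -0.2106, 0.0256]
orientation: [0.013, 1.0, -0.009, 0.018]
wrist_force: [0.7, 0.5, -0.1]
width: 0.0452
```

```bash
python3 -c "
from m import *
st,r=rep();s=snap('scene')
f=s['frame'];a=cv2.resize(f[145:215,245:315],None,fx=8,fy=8,interpolation=2)
w=snap('wrist')['frame'];b=cv2.resize(w[180:320,200:440],None,fx=3,fy=3);cv2.imwrite('pics/s7.png',a);cv2.imwrite('pics/w7.png',b)
"
```

```text
t 6.55 tcp [ 0.5148 -0.2106  0.0256] zdir [ 0.035 -0.026] yaw -0.96 w 0.0452 F [ 0.7  0.5 -0.1]
```

View pics/s7.png

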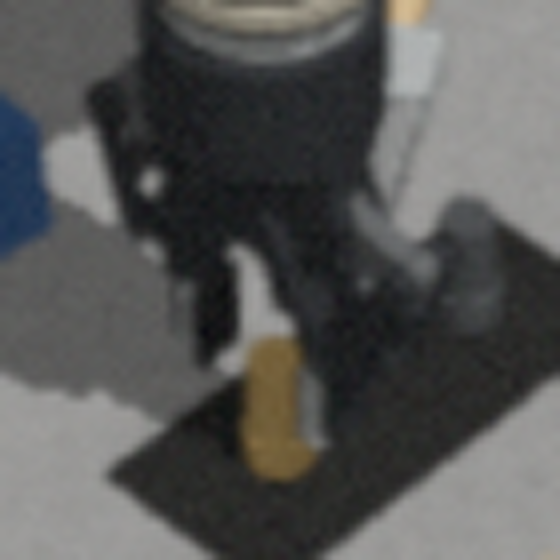

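Emit:
apply_moves(commands="-0.2 0 0.4 0; 0 0 0 0; 0 0 0 0")

```text
time: 6.95
tool_pos: [0.5133, -0.2109, 0.0218]
orientation: [0.013, 1.0, -0.009, 0.018]
wrist_force: [-0.3, -0.3, 0.6]
width: 0.045
```

Emit:
apply_moves(commands="0 0 0 0; 0 0 0 0; 0 0 0 0; 0 0 0 0; 0 0 0 0", gripper=255)

```text
time: 7.45
tool_pos: [0.5135, -0.2107, 0.0222]
orientation: [0.013, 1.0, -0.009, 0.018]
wrist_force: [-0.6, 0.1, -0.0]
width: 0.0181
```

```bash
python3 -c "
from m import *
st,r=rep();s=snap('scene')
f=s['frame'];a=cv2.resize(f[145:215,245:315],None,fx=8,fy=8,interpolation=2)
w=snap('wrist')['frame'];b=cv2.resize(w[180:320,200:440],None,fx=3,fy=3);cv2.imwrite('pics/s8.png',a);cv2.imwrite('pics/w8.png',b)
"
```

```text
t 7.45 tcp [ 0.5135 -0.2107  0.0222] zdir [ 0.0364 -0.0263] yaw -0.96 w 0.0181 F [-0.6  0.1 -0. ]
```

View pics/s8.png

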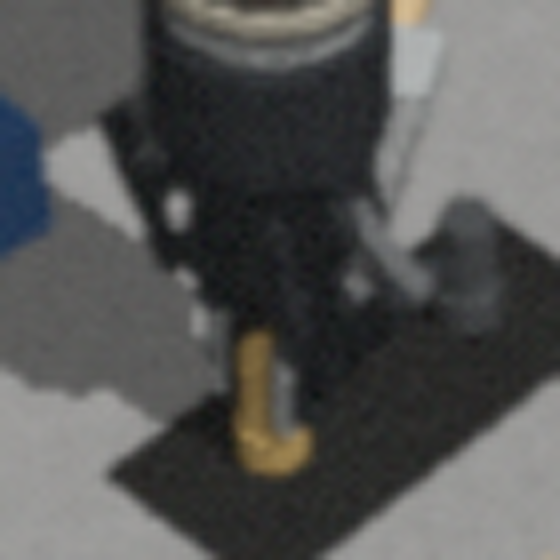

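View pics/w8.png

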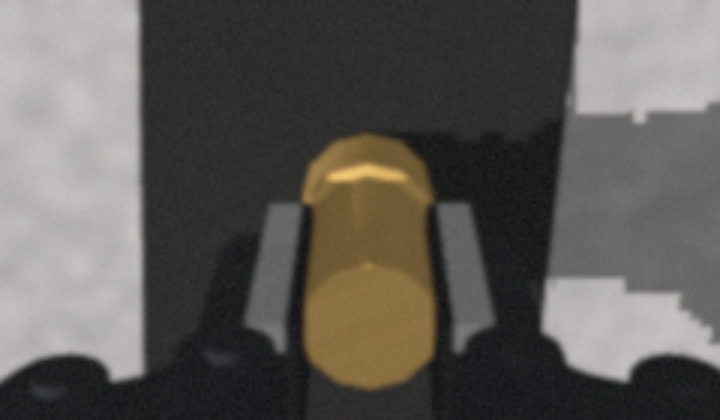

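Emit:
apply_moves(commands="0 0 -1 0; 0 0 -2 0; 0 0 -2.5 0; 0 0 -2.5 0; 0 0 -2.5 0; 0 0 -1.5 0; 0 0 -0.5 0; 0 0 0 0")

```text
time: 8.35
tool_pos: [0.5066, -0.2067, 0.1531]
orientation: [0.012, 1.0, -0.009, 0.017]
wrist_force: [-0.6, -0.2, -1.8]
width: 0.0177
```

```bash
python3 -c "
from m import *
st,r=rep();w=snap('wrist','w9.png')
"
```

```text
t 8.35 tcp [ 0.5066 -0.2067  0.1531] zdir [ 0.0329 -0.0252] yaw -0.96 w 0.0177 F [-0.6 -0.2 -1.8]
```

View pics/w9.png

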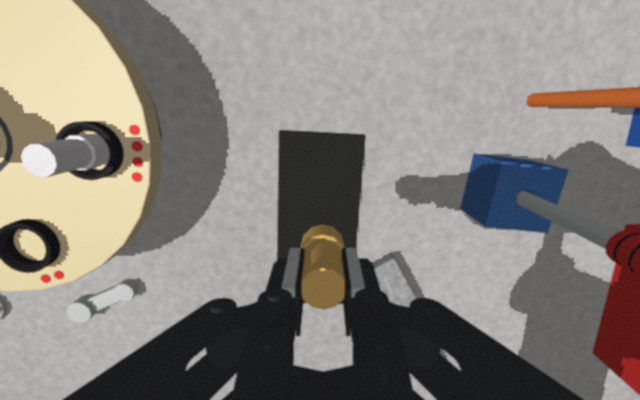

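Emit:
apply_moves(commands="0 -1 0 0; 0 -2 0 0; 0 -3 0 0; 0 -3.5 0 0; 0 -3.5 0 0; 0 -3.5 0 0; 0 -3 0 0; 0 -2 0 0")

```text
time: 9.2
tool_pos: [0.5025, 0.0185, 0.1372]
orientation: [0.01, 1.0, -0.012, 0.007]
wrist_force: [0.5, -0.0, -0.9]
width: 0.0179
```

Emit:
apply_moves(commands="0 -1 0 0; 0 0 0 0; 0 0 0 0")

```text
time: 9.5
tool_pos: [0.4995, 0.0322, 0.1338]
orientation: [0.01, 1.0, -0.009, 0.004]
wrist_force: [-0.2, -0.0, -0.1]
width: 0.0177
```

```bash
python3 -c "
from m import *
st,r=rep();w=snap('wrist','w10.png')
print(proj(w,[.507,.104,.075]),proj(w,[.4795,.017,.075]),proj(w,[.5615,.039,.135]))
"
```

```text
t 9.5 tcp [0.4995 0.0322 0.1338] zdir [ 0.007  -0.0194] yaw -1.08 w 0.0177 F [-0.2 -0.  -0.1]
[213.24110749 208.20266833] [341.81599617 242.08737428] [303.12692932 134.2073909 ]
```

View pics/w10.png

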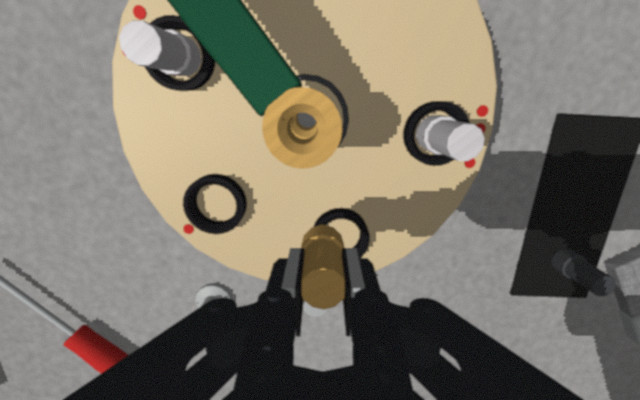

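```bash
cat >> m.py <<'E'
def ring(s,u0,u1,v0,v1,thr=75,z=.075):
    f=s['frame'];g=cv2.cvtColor(f,cv2.COLOR_BGR2GRAY)[v0:v1,u0:u1]
    cs,_=cv2.findContours((g<thr).astype(np.uint8),cv2.RETR_CCOMP,1)
    out=[]
    for c in cs:
        if len(c)>=12 and cv2.contourArea(c)>60:
            e=cv2.fitEllipse(c);p=plane(s,e[0][0]+u0,e[0][1]+v0,z);out.append((np.round([e[0][0]+u0,e[0][1]+v0,*e[1]],1),np.round(p[:2],4)))
    return out
E
python3 -c "
from m import *
w=snap('wrist')
for o in ring(w,180,255,165,240):print(o)
hsv=cv2.cvtColor(w['frame'],cv2.COLOR_BGR2HSV)
f=w['frame'][75:180,250:360]
cv2.imwrite('pics/c10.png',cv2.resize(f,None,fx=5,fy=5))
t=snap('top')
cv2.imwrite('pics/t10.png',cv2.resize(t['frame'][130:235,225:345],None,fx=5,fy=5))
"
```

```text
(array([214.8, 203.3,  57.4,  62.1]), array([0.5104, 0.1023]))
(array([216.3, 202.3,  35.7,  43.4]), array([0.5112, 0.1012]))
```

View pics/c10.png

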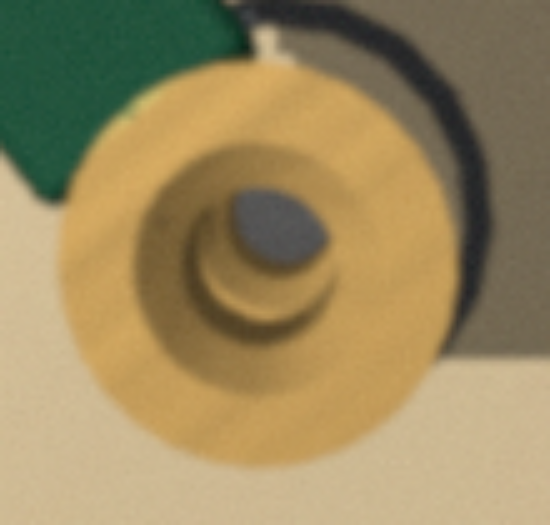

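```bash
python3 -c "
from m import *
st,r=rep()
w=snap('wrist')
cv2.imwrite('pics/c11.png',cv2.resize(w['frame'][215:320,260:380],None,fx=5,fy=5))
print('bush',plane(w,302,128,.135))
for v in (288,290,292): print(plane(w,322.5,v,st['tool_pos'][2]+.0318))
"
```

```text
t 9.65 tcp [0.5001 0.0314 0.1343] zdir [ 0.0081 -0.0193] yaw -1.19 w 0.0179 F [ 0.5 -0.2 -1.6]
bush [0.56473846 0.03855769 0.135     ]
[0.50167539 0.03120256 0.16606009]
[0.50071191 0.03122234 0.16606009]
[0.49974427 0.0312422  0.16606009]
```

View pics/c11.png

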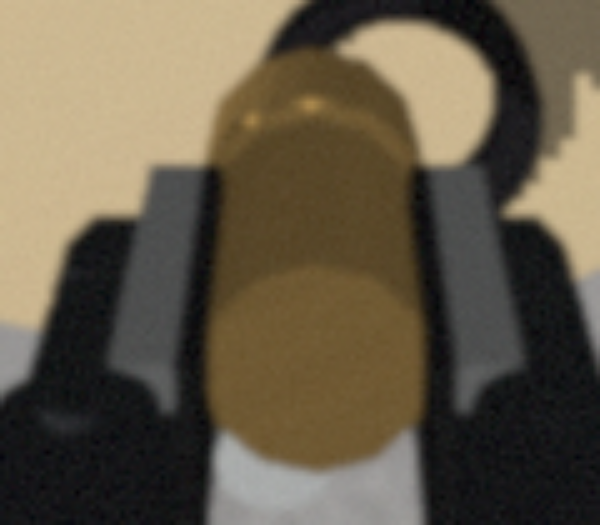

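View pics/t10.png

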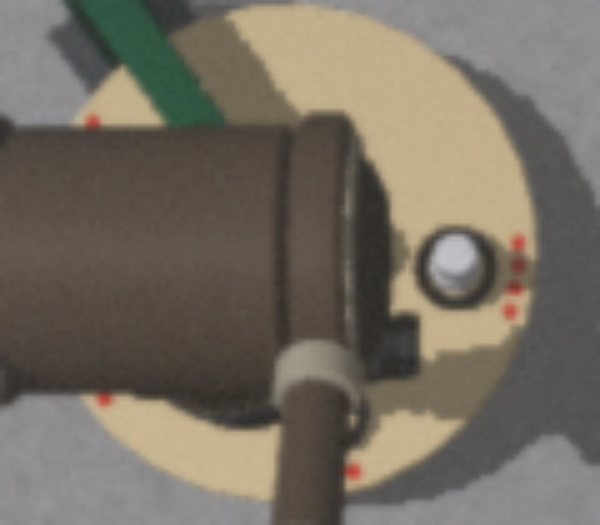

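Emit:
apply_moves(commands="0.2 -1 0 0; 0.2 -1.5 0 0; 0.3 -2 0 0; 0.1 -1.5 0 0; 0 -0.7 0 0; 0 0 0 0; 0 0 0 0")

```text
time: 10.4
tool_pos: [0.5126, 0.0987, 0.1343]
orientation: [0.009, 1.0, -0.014, 0.006]
wrist_force: [0.3, 0.9, -1.1]
width: 0.0182
```

```bash
python3 -c "
from m import *
st,r=rep();w=snap('wrist','w11.png')
cv2.imwrite('pics/c12.png',cv2.resize(w['frame'][180:320,240:400],None,fx=4,fy=4))
"
```

```text
t 10.4 tcp [0.5126 0.0987 0.1343] zdir [ 0.0117 -0.0189] yaw -1.65 w 0.0182 F [ 0.3  0.9 -1.1]
```

View pics/c12.png

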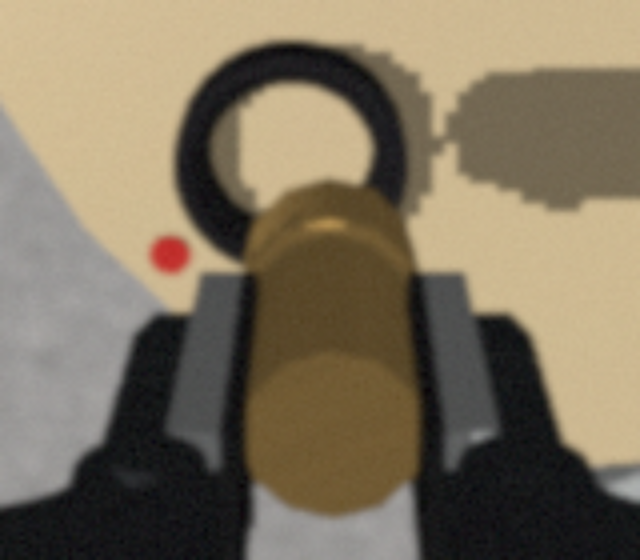

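```bash
python3 -c "
from m import *
st,r=rep()
w=snap('wrist')
print('ring',plane(w,313,220,.073),plane(w,312.9,219.5,.075))
p=plane(w,323,288,st['tool_pos'][2]+.0318);print('plug top',p,'base',p+r[:,2]*.05, proj(w,p+r[:,2]*.05))
"
```

```text
t 10.45 tcp [0.5125 0.0986 0.1343] zdir [ 0.0117 -0.0188] yaw -1.67 w 0.0179 F [-0.1 -0.6 -1.7]
ring [0.50908777 0.10346306 0.073     ] [0.51022108 0.10347017 0.075     ]
plug top [0.51403288 0.09819939 0.166125  ] base [0.51461775 0.09725991 0.11613724] [322.87623947 237.75856459]
```

Emit:
apply_moves(commands="-0.3 -0.3 0.5 0; -0.25 -0.35 0.7 0; 0 0 0.7 0; 0 0 0.5 0; 0 0 0.2 0; 0 0 0 0; 0 0 0 0")

```text
time: 11.2
tool_pos: [0.5059, 0.1034, 0.1047]
orientation: [0.01, 1.0, -0.016, 0.005]
wrist_force: [0.6, -0.8, -2.2]
width: 0.018
```

```bash
python3 -c "
from m import *
st,r=rep();w=snap('wrist','w12.png');s=snap('scene','s12.png')
cv2.imwrite('pics/c13.png',np.hstack([cv2.resize(w['frame'][180:320,240:400],None,fx=3,fy=3),cv2.resize(s['frame'][200:270,340:415],None,fx=4.2,fy=6)[:420]]))
"
```

```text
t 11.2 tcp [0.5059 0.1034 0.1047] zdir [ 0.0091 -0.0195] yaw -1.82 w 0.018 F [ 0.6 -0.8 -2.2]
```

View pics/c13.png

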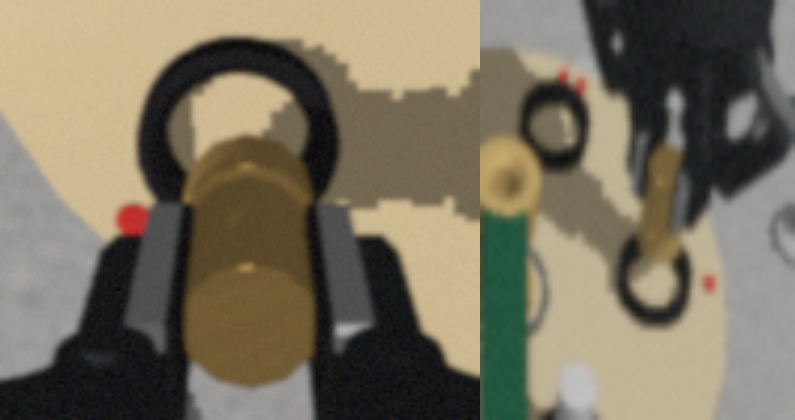

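```bash
python3 -c "
from m import *
st,r=rep()
w=snap('wrist');s=snap('scene');z=st['tool_pos'][2]-.0182;print(z)
print('ring w',plane(w,319.2,227,.073),plane(w,319.3,226,.075))
print('base w',plane(w,322.8,241,z))
p=plane(w,240+248/3,180+325/3,z+.05);print('top',p,'base',p+r[:,2]*.05,proj(w,p+r[:,2]*.05),proj(s,p+r[:,2]*.05))
a=np.array([655-480,276]);print('ring s',plane(s,340+172/4.2,200+279/6,.075))
print('base s',plane(s,340+178/4.2,200+252/6,z))
"
```

```text
t 11.3 tcp [0.506  0.1034 0.105 ] zdir [ 0.0095 -0.0195] yaw -1.82 w 0.0183 F [ 0.4 -0.  -0.9]
0.08677229600169134
ring w [0.50904496 0.10395218 0.073     ] [0.51050394 0.10386058 0.075     ]
base w [0.50605812 0.1021435  0.0867723 ]
top [0.50743556 0.1031563  0.1367723 ] base [0.50791237 0.10218177 0.08678407] [322.62985503 238.00987803] [381.58362826 240.17631682]
ring s [0.51556811 0.10713611 0.075     ]
base s [0.51107843 0.10643813 0.0867723 ]
```

Emit:
apply_moves(commands="0.3 -0.15 0.2 0; 0 0 0.4 0; 0 0 0.4 0; 0 0 0.2 0; 0 0 0 0")

```text
time: 11.9
tool_pos: [0.5103, 0.1049, 0.0927]
orientation: [0.01, 1.0, -0.016, 0.006]
wrist_force: [-0.4, -0.4, -0.9]
width: 0.0179
```

```bash
python3 -c "
from m import *
st,r=rep();w=snap('wrist','w13.png');s=snap('scene','s13.png')
cv2.imwrite('pics/c14.png',np.hstack([cv2.resize(w['frame'][180:320,240:400],None,fx=3,fy=3),cv2.resize(s['frame'][200:270,340:415],None,fx=4.2,fy=6)[:420]]))
"
```

```text
t 11.9 tcp [0.5103 0.1049 0.0927] zdir [ 0.0113 -0.0192] yaw -1.82 w 0.0179 F [-0.4 -0.4 -0.9]
```

View pics/c14.png

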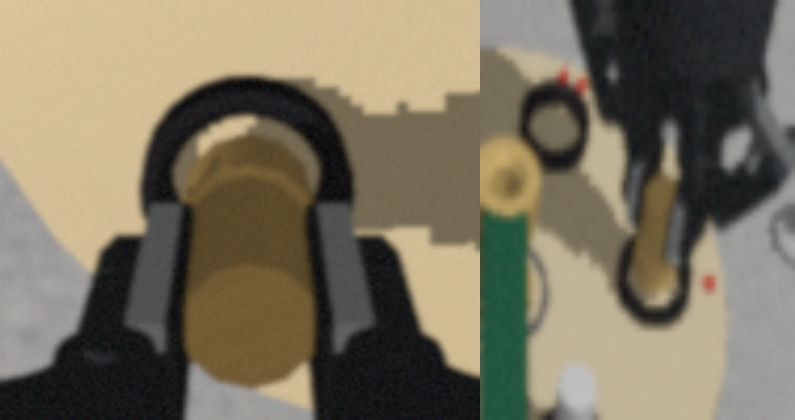

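Emit:
apply_moves(commands="0 0 0.3 0; 0 0 0.3 0; 0 0 0.2 0; 0 0 0 0")

```text
time: 12.4
tool_pos: [0.5107, 0.1047, 0.0845]
orientation: [0.009, 1.0, -0.016, 0.006]
wrist_force: [-0.1, 0.7, -0.9]
width: 0.018
```

Emit:
apply_moves(commands="0 0 0.15 0; 0 0 0 0")

```text
time: 12.6
tool_pos: [0.5112, 0.1048, 0.0834]
orientation: [0.009, 1.0, -0.016, 0.007]
wrist_force: [-0.5, -0.1, -0.9]
width: 0.0177
```

```bash
python3 -c "
from m import *
st,r=rep();w=snap('wrist','w14.png');s=snap('scene','s14.png')
cv2.imwrite('pics/c15.png',np.hstack([cv2.resize(w['frame'][180:320,240:400],None,fx=3,fy=3),cv2.resize(s['frame'][200:270,340:415],None,fx=4.2,fy=6)[:420]]))
"
```

```text
t 12.6 tcp [0.5112 0.1048 0.0834] zdir [ 0.013 -0.019] yaw -1.82 w 0.0177 F [-0.5 -0.1 -0.9]
```

View pics/c15.png

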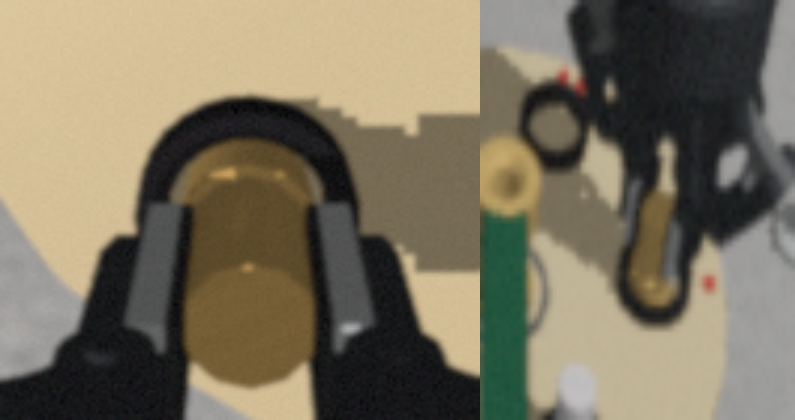

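Emit:
apply_moves(commands="0 0 0.15 0; 0 0 0 0")

```text
time: 12.9
tool_pos: [0.5117, 0.1048, 0.0836]
orientation: [0.009, 1.0, -0.016, 0.007]
wrist_force: [-1.1, -0.9, -1.8]
width: 0.0182
```

Emit:
apply_moves(commands="0 0 0.15 0; 0 0 0 0")

```text
time: 13.1
tool_pos: [0.5118, 0.1048, 0.0834]
orientation: [0.009, 1.0, -0.016, 0.007]
wrist_force: [-0.6, -0.4, -1.0]
width: 0.018
```

Emit:
apply_moves(commands="0 0 0 0; 0 0 0 0; 0 0 0 0; 0 0 0 0", gripper=150)

```text
time: 13.5
tool_pos: [0.5123, 0.1048, 0.0828]
orientation: [0.009, 1.0, -0.016, 0.008]
wrist_force: [-0.5, -0.1, 0.1]
width: 0.0356
```

```bash
python3 -c "
from m import *
st,r=rep();w=snap('wrist','w15.png');s=snap('scene','s15.png')
cv2.imwrite('pics/c16.png',np.hstack([cv2.resize(w['frame'][180:320,240:400],None,fx=3,fy=3),cv2.resize(s['frame'][200:270,340:415],None,fx=4.2,fy=6)[:420]]))
"
```

```text
t 13.5 tcp [0.5123 0.1048 0.0828] zdir [ 0.0147 -0.019 ] yaw -1.81 w 0.0356 F [-0.5 -0.1  0.1]
```

View pics/c16.png

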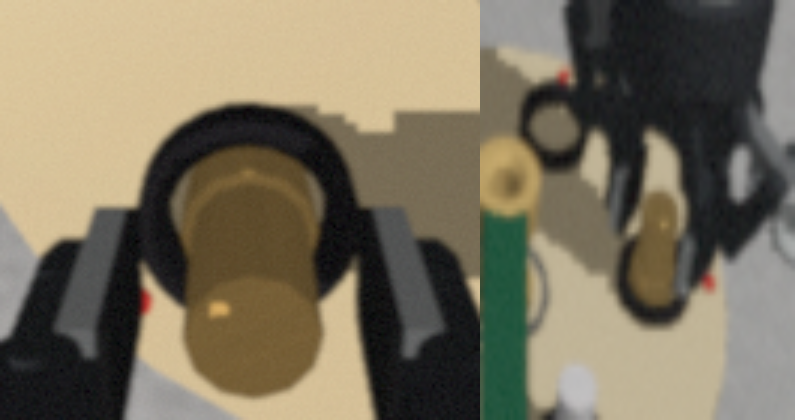

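Emit:
apply_moves(commands="0 0 -1 0; 0 0 -2 0; 0 0 -2.5 0; 0 0 -2 0; 0 0 -1 0; 0 0 0 0; 0 0 0 0")

```text
time: 14.3
tool_pos: [0.5107, 0.1065, 0.1728]
orientation: [0.009, 1.0, -0.016, 0.007]
wrist_force: [0.4, 0.0, -0.6]
width: 0.0354
```

```bash
python3 -c "
from m import *
st,r=rep();w=snap('wrist','w16.png')
"
```

```text
t 14.3 tcp [0.5107 0.1065 0.1728] zdir [ 0.0145 -0.0189] yaw -1.81 w 0.0354 F [ 0.4  0.  -0.6]
```

View pics/w16.png

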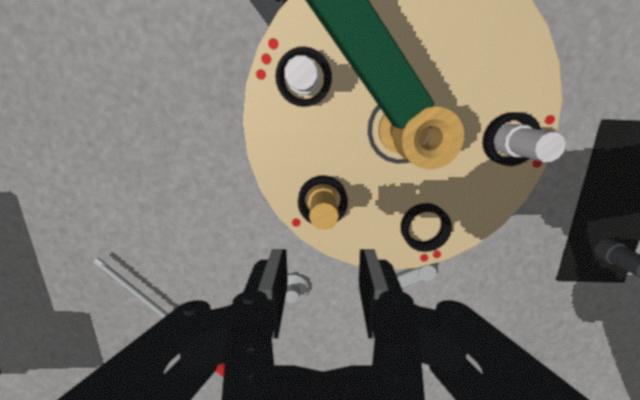

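```bash
python3 -c "
from m import *
st,r=rep();w=snap('wrist')
cv2.imwrite('pics/c17.png',np.hstack([cv2.resize(w['frame'][170:240,285:365],None,fx=5,fy=5),cv2.resize(w['frame'][90:270,370:470],None,fx=3,fy=3)[:350]]))
print('p2',ring(w,395,460,198,258));print('p1',ring(w,292,354,170,232))
print(proj(w,[.5105,.103,.115]))
"
```

```text
t 14.35 tcp [0.5107 0.1065 0.1726] zdir [ 0.0142 -0.019 ] yaw -1.82 w 0.0353 F [0.6 0.2 0. ]
p2 [(array([425.8, 226.4,  47.4,  49.6]), array([0.4844, 0.0193])), (array([424.9, 226.4,  28.6,  34.3]), array([0.4845, 0.02  ]))]
p1 [(array([322. , 200. ,  44.7,  45.9]), array([0.5105, 0.1043]))]
[324.94692552 217.22061337]
```

View pics/c17.png

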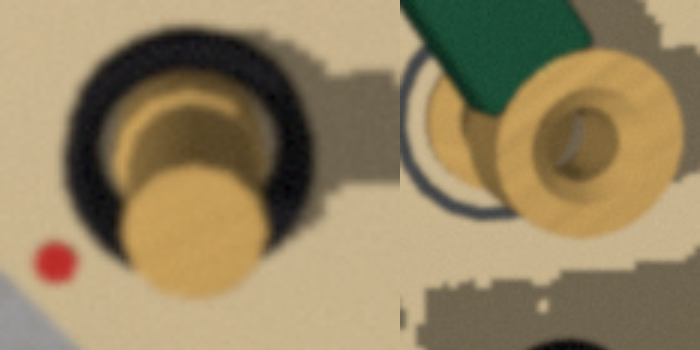

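Emit:
apply_moves(commands="-0.3 1 0 0; -0.6 2 0 0; -0.9 3 0 0; -1 3.5 0 0; -1 3.5 0 0; -1 3.5 0 0; -1 3.5 0 0; -0.9 3 0 0")

```text
time: 15.2
tool_pos: [0.4271, -0.1288, 0.1681]
orientation: [0.009, 1.0, -0.011, -0.001]
wrist_force: [-0.0, -0.8, 0.2]
width: 0.0347
```

Emit:
apply_moves(commands="-0.7 2.5 0 0; -0.5 1.5 0 0; -0.2 0.7 0 0; 0 0 0 0; 0 0 0 0")

```text
time: 15.7
tool_pos: [0.4049, -0.1806, 0.1651]
orientation: [0.008, 1.0, -0.015, -0.005]
wrist_force: [0.1, -0.0, -0.4]
width: 0.0352
```

```bash
python3 -c "
from m import *
st,r=rep();w=snap('wrist','w17.png')
print(proj(w,[.4222,-.2025,.054]))
"
```

```text
t 15.7 tcp [ 0.4049 -0.1806  0.1651] zdir [-0.0105 -0.016 ] yaw -1.78 w 0.0352 F [ 0.1 -0.  -0.4]
[345.4535935  170.94952097]
```

View pics/w17.png

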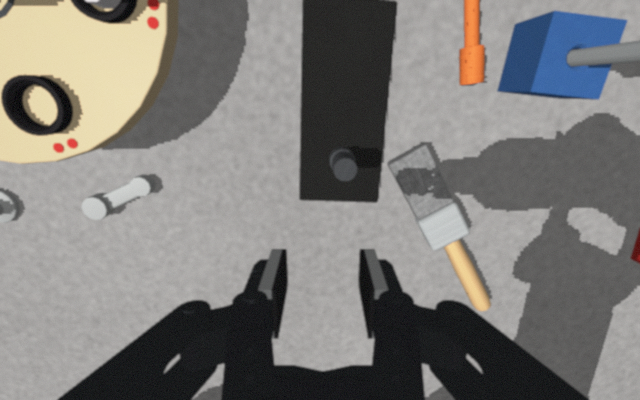

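Emit:
apply_moves(commands="0.6 0.7 1 0; 0.8 0.8 2 0; 0.5 0.6 2.5 0; 0 0 1.5 0; 0 0 0.7 0; 0 0 0 0; 0 0 0 0", gripper=158)

```text
time: 16.45
tool_pos: [0.4269, -0.1987, 0.0867]
orientation: [0.008, 1.0, -0.01, -0.004]
wrist_force: [-0.3, 0.1, 0.4]
width: 0.0327
```

```bash
python3 -c "
from m import *
st,r=rep();w=snap('wrist','w18.png')
cv2.imwrite('pics/c18.png',cv2.resize(w['frame'][170:310,220:420],None,fx=4,fy=4))
print(proj(w,[.4222,-.2025,.054]))
"
```

```text
t 16.45 tcp [ 0.4269 -0.1987  0.0867] zdir [-0.0073 -0.0161] yaw -1.16 w 0.0327 F [-0.3  0.1  0.4]
[326.72264991 237.17928598]
```

View pics/c18.png

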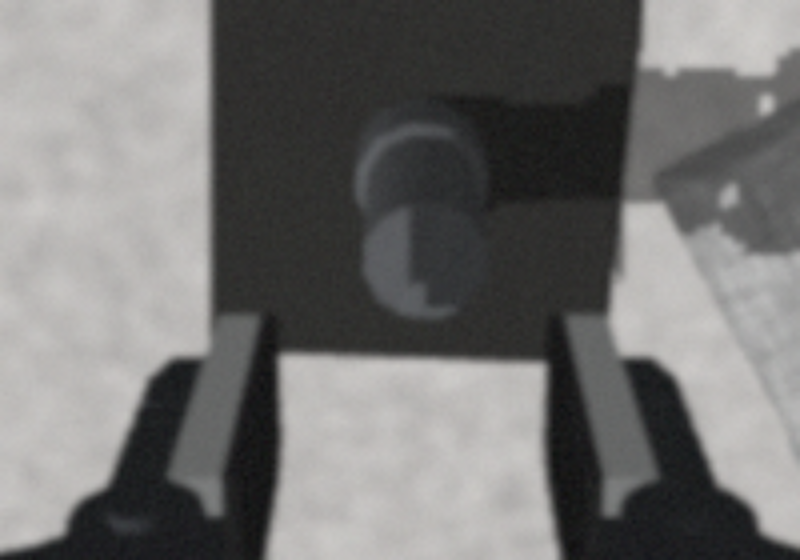

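Emit:
apply_moves(commands="-0.3 0.3 0.3 0; 0 0 1 0; 0 0 1.5 0; 0 0 1.5 0; 0 0 1 0; 0 0 0.5 0; 0 0 0 0; 0 0 0 0")

```text
time: 17.3
tool_pos: [0.426, -0.2049, 0.0289]
orientation: [0.01, 1.0, -0.01, 0.0]
wrist_force: [-0.8, 0.4, -0.2]
width: 0.0325
```

```bash
python3 -c "
from m import *
st,r=rep();w=snap('wrist','w19.png');s=snap('scene')
cv2.imwrite('pics/c19.png',np.hstack([cv2.resize(w['frame'][170:310,220:420],None,fx=2.8,fy=2.8),cv2.resize(s['frame'][135:205,265:330],None,fx=5.6,fy=5.6)]))
"
```

```text
t 17.3 tcp [ 0.426  -0.2049  0.0289] zdir [ 0.0002 -0.0204] yaw -1.19 w 0.0325 F [-0.8  0.4 -0.2]
```

View pics/c19.png

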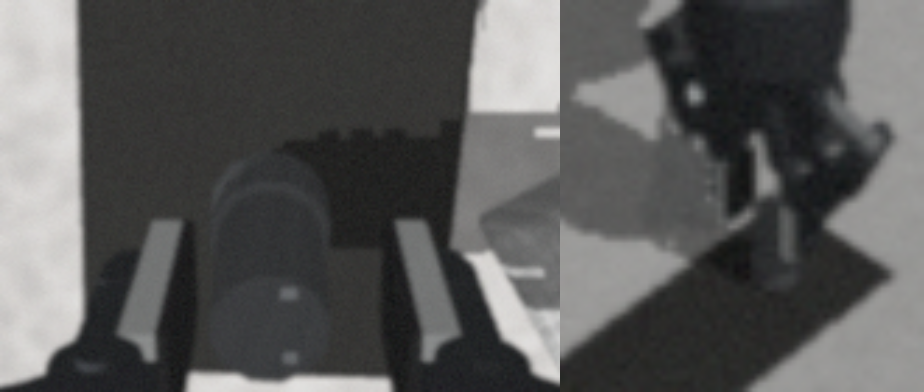

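Emit:
apply_moves(commands="-0.25 -0.25 0.3 0; 0 0 0.3 0; 0 0 0 0")

```text
time: 17.7
tool_pos: [0.4246, -0.2029, 0.0239]
orientation: [0.011, 1.0, -0.01, 0.002]
wrist_force: [-0.0, 0.1, -0.1]
width: 0.0327
```

Emit:
apply_moves(commands="0 0 0 0; 0 0 0 0; 0 0 0 0; 0 0 0 0", gripper=255)

```text
time: 18.1
tool_pos: [0.4247, -0.2026, 0.0242]
orientation: [0.011, 1.0, -0.01, 0.002]
wrist_force: [0.2, 0.2, 0.9]
width: 0.0179
```

```bash
python3 -c "
from m import *
st,r=rep();w=snap('wrist','w20.png')
cv2.imwrite('pics/c20.png',cv2.resize(w['frame'][170:310,220:420],None,fx=3.5,fy=3.5))
"
```

```text
t 18.1 tcp [ 0.4247 -0.2026  0.0242] zdir [ 0.0031 -0.0218] yaw -1.18 w 0.0179 F [0.2 0.2 0.9]
```

View pics/c20.png

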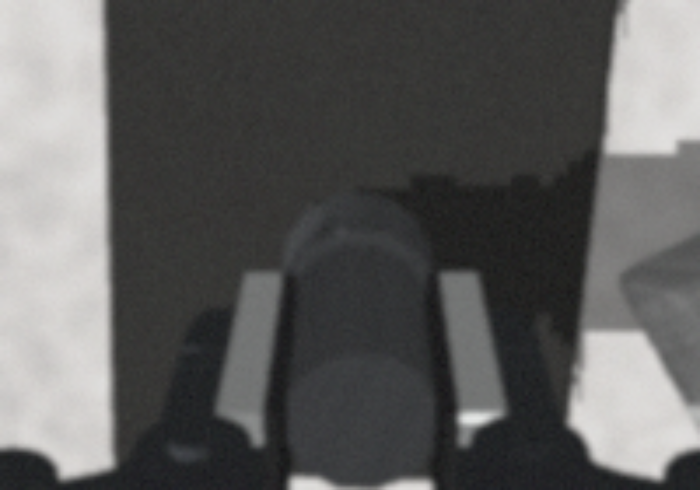

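Emit:
apply_moves(commands="0 0 -1 0; 0 0 -2 0; 0 0 -2.5 0; 0 0 -2.5 0; 0 0 -2 0; 0 0 -1 0; 0 0 -0.3 0; 0 0 0 0")

```text
time: 18.95
tool_pos: [0.4227, -0.1996, 0.1424]
orientation: [0.011, 1.0, -0.01, 0.001]
wrist_force: [0.3, 0.6, -0.3]
width: 0.0182
```

Emit:
apply_moves(commands="0.3 -1 0 0; 0.6 -2 0 0; 0.8 -3 0 0; 0.9 -3.3 0 0; 0.9 -3.3 0 0; 0.9 -3.3 0 0; 0.7 -2.5 0 0; 0.4 -1.5 0 0")

```text
time: 19.75
tool_pos: [0.4774, 0.0091, 0.1287]
orientation: [0.008, 1.0, -0.014, -0.008]
wrist_force: [-0.3, 0.2, -0.9]
width: 0.0182
```

Emit:
apply_moves(commands="0.1 -0.7 0 0; 0 0 0 0; 0 0 0 0; 0 0 0 0")

```text
time: 20.15
tool_pos: [0.4755, 0.0188, 0.1249]
orientation: [0.008, 1.0, -0.012, -0.012]
wrist_force: [-0.2, -0.3, -0.2]
width: 0.0181
```

```bash
python3 -c "
from m import *
st,r=rep();w=snap('wrist','w21.png')
"
```

```text
t 20.15 tcp [0.4755 0.0188 0.1249] zdir [-0.0237 -0.0154] yaw -1.34 w 0.0181 F [-0.2 -0.3 -0.2]
```

View pics/w21.png

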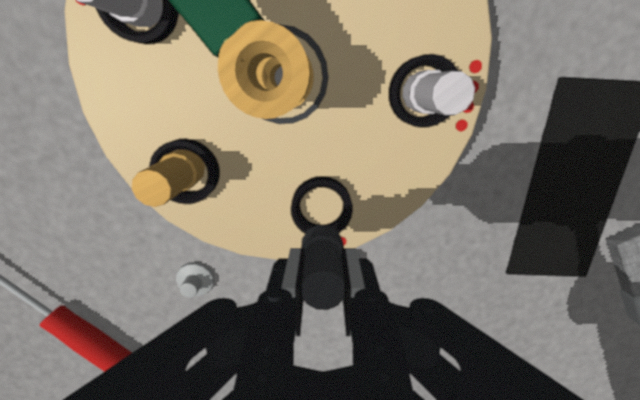

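```bash
python3 -c "
from m import *
st,r=rep();w=snap('wrist')
cv2.imwrite('pics/c21.png',cv2.resize(w['frame'][165:315,250:400],None,fx=4,fy=4))
z=st['tool_pos'][2]-.0202
p=plane(w,323.4,290.6,z+.05);print('top',p,'base',p+r[:,2]*.05,z)
print(ring(w,285,360,170,226,60))
"
```

```text
t 20.2 tcp [0.4754 0.0187 0.1249] zdir [-0.0237 -0.0154] yaw -1.36 w 0.018 F [ 0.2 -0.7 -2.1]
top [0.47542222 0.01798683 0.15468081] base [0.47423556 0.01721734 0.10470082] 0.10468081237652228
[(array([321.4, 203.8,  48.7,  57.8]), array([0.4857, 0.0176]))]
```

View pics/c21.png

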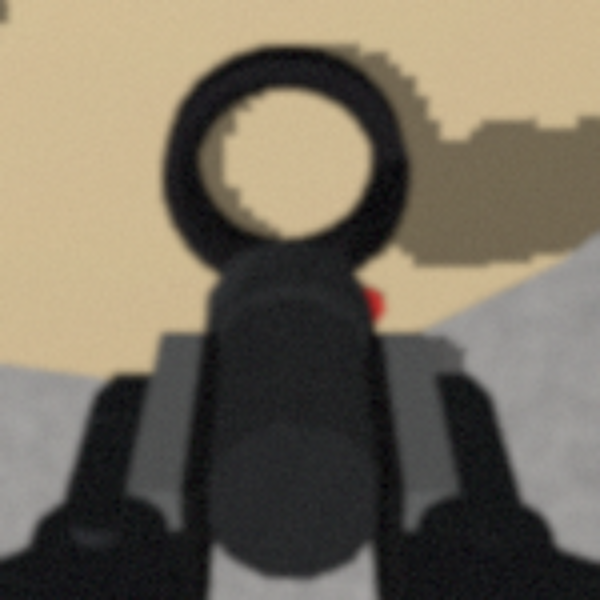

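Emit:
apply_moves(commands="0.3 -0.05 0.2 0; 0.4 -0.05 0.6 0; 0.3 -0.05 0.7 0; 0 0 0.5 0; 0 0 0.2 0; 0 0 0 0; 0 0 0 0")

```text
time: 20.95
tool_pos: [0.486, 0.0177, 0.1006]
orientation: [0.008, 1.0, -0.014, -0.012]
wrist_force: [0.6, 0.7, -2.2]
width: 0.0176
```

```bash
python3 -c "
from m import *
st,r=rep();w=snap('wrist','w22.png');s=snap('scene','s22.png')
cv2.imwrite('pics/c22.png',np.hstack([cv2.resize(w['frame'][180:320,240:400],None,fx=3,fy=3),cv2.resize(s['frame'][180:250,320:395],None,fx=4.2,fy=6)[:420]]))
"
```

```text
t 20.95 tcp [0.486  0.0177 0.1006] zdir [-0.0236 -0.0155] yaw -1.57 w 0.0176 F [ 0.6  0.7 -2.2]
```

View pics/c22.png

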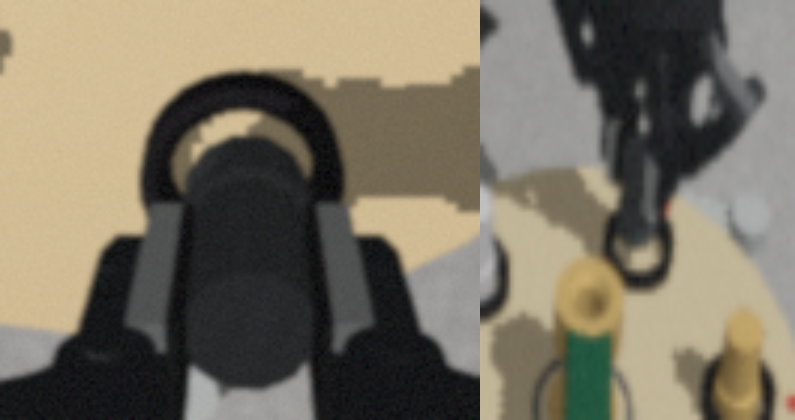

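```bash
python3 -c "
from m import *
st,r=rep();w=snap('wrist');z=st['tool_pos'][2]-.0202
print('ring',plane(w,240+242.5/3,239,.073),'base',plane(w,240+248/3,241.3,z))
p=plane(w,323.4,290.6,z+.05);print('top',p,'base',p+r[:,2]*.05,z)
"
```

```text
t 21.05 tcp [0.4861 0.0177 0.1008] zdir [-0.0231 -0.0155] yaw -1.57 w 0.0177 F [ 0.4  0.9 -0.8]
ring [0.48214629 0.01761054 0.073     ] base [0.48439847 0.01657975 0.08060767]
top [0.48611746 0.01705084 0.13060767] base [0.48496421 0.0162749  0.08062699] 0.0806076693466877
```

Emit:
apply_moves(commands="-0.1 -0.15 0.2 0; 0 0 0.4 0; 0 0 0.3 0; 0 0 0 0; 0 0 0 0")

```text
time: 21.6
tool_pos: [0.4853, 0.0194, 0.0917]
orientation: [0.008, 1.0, -0.013, -0.011]
wrist_force: [-0.1, -0.6, -0.5]
width: 0.0178
```

```bash
python3 -c "
from m import *
st,r=rep();w=snap('wrist','w23.png');s=snap('scene','s23.png')
cv2.imwrite('pics/c23.png',np.hstack([cv2.resize(w['frame'][180:320,240:400],None,fx=3,fy=3),cv2.resize(s['frame'][180:250,320:395],None,fx=4.2,fy=6)[:420]]))
"
```

```text
t 21.6 tcp [0.4853 0.0194 0.0917] zdir [-0.0216 -0.0156] yaw -1.55 w 0.0178 F [-0.1 -0.6 -0.5]
```

View pics/c23.png

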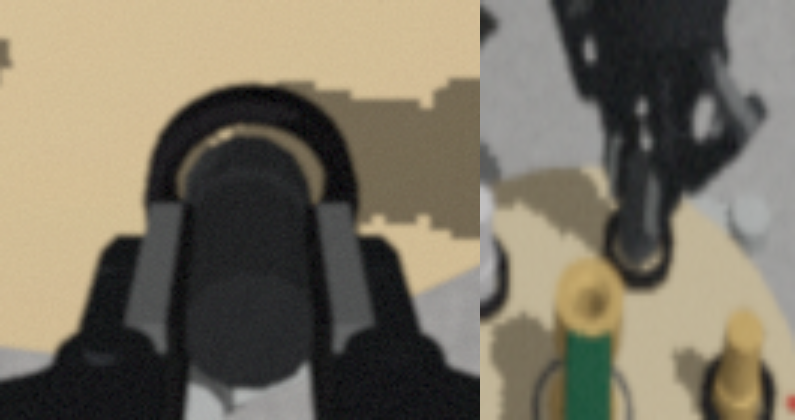

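Emit:
apply_moves(commands="-0.15 0.05 0.1 0; 0 0 0.3 0; 0 0 0.2 0; 0 0 0 0; 0 0 0 0")

```text
time: 22.2
tool_pos: [0.4837, 0.0187, 0.0854]
orientation: [0.008, 1.0, -0.013, -0.01]
wrist_force: [-0.4, 1.1, -1.4]
width: 0.0179
```

Emit:
apply_moves(commands="0 0 0.15 0; 0 0 0.1 0; 0 0 0 0")

```text
time: 22.5
tool_pos: [0.4844, 0.0187, 0.0857]
orientation: [0.008, 1.0, -0.014, -0.011]
wrist_force: [0.1, -0.6, -1.9]
width: 0.0181
```

```bash
python3 -c "
from m import *
st,r=rep();w=snap('wrist','w24.png');s=snap('scene','s24.png')
cv2.imwrite('pics/c24.png',np.hstack([cv2.resize(w['frame'][180:320,240:400],None,fx=3,fy=3),cv2.resize(s['frame'][180:250,320:395],None,fx=4.2,fy=6)[:420]]))
"
```

```text
t 22.5 tcp [0.4844 0.0187 0.0857] zdir [-0.0214 -0.0156] yaw -1.56 w 0.0181 F [ 0.1 -0.6 -1.9]
```

View pics/c24.png

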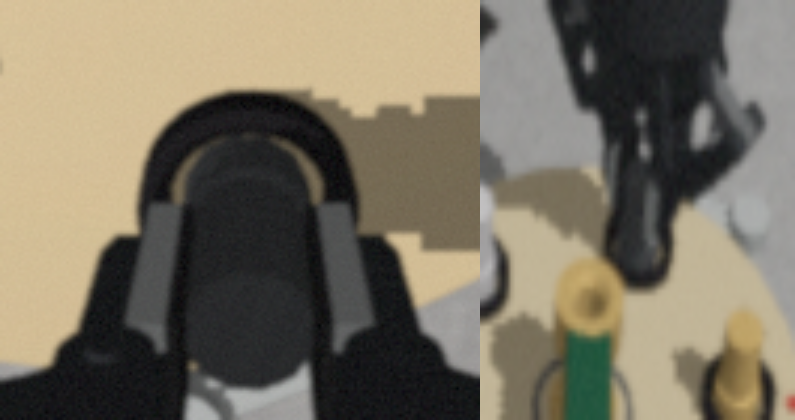

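Seated at floor level (base about 65 mm up). Releasing.

Emit:
apply_moves(commands="0 0 0 0; 0 0 0 0; 0 0 0 0; 0 0 0 0", gripper=150)

```text
time: 23.0
tool_pos: [0.485, 0.0186, 0.0853]
orientation: [0.008, 1.0, -0.014, -0.01]
wrist_force: [-0.5, 0.1, -0.8]
width: 0.0353
```

Emit:
apply_moves(commands="0 0 -0.7 0; 0 0 -2 0; 0 0 -2.5 0; 0 0 -2.5 0; 0 0 -2 0; 0 0 -1 0; 0 0 0 0; 0 0 0 0")

```text
time: 23.8
tool_pos: [0.4864, 0.0204, 0.1975]
orientation: [0.008, 1.0, -0.014, -0.011]
wrist_force: [-0.2, -0.3, -0.6]
width: 0.0355
```

```bash
python3 -c "
from m import *
st,r=rep();w=snap('wrist','w25.png')
print(proj(w,[.4835,.0185,.115]),ring(w,270,370,150,260,60))
"
```

```text
t 23.8 tcp [0.4864 0.0204 0.1975] zdir [-0.0213 -0.0156] yaw -1.56 w 0.0355 F [-0.2 -0.3 -0.6]
[322.36331366 205.65288763] [(array([322.8, 187.6,  39.8,  44.9]), array([0.4854, 0.0174])), (array([314.9, 186.9,  15.8,  21.2]), array([0.4863, 0.0243])), (array([327. , 185. ,  17.3,  25.9]), array([0.4877, 0.0137]))]
```

View pics/w25.png

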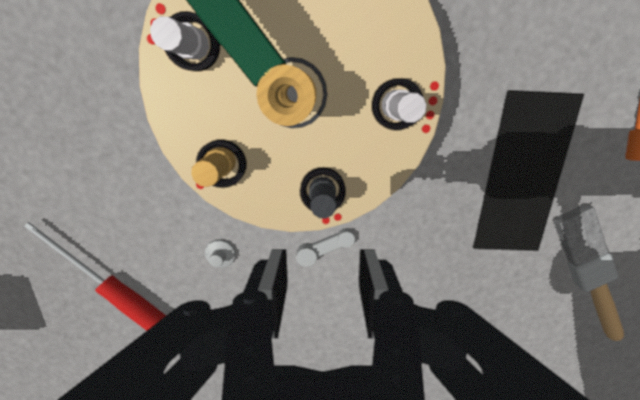

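Emit:
apply_moves(commands="0 1 -1 0; 0 2 -1 0; 0.2 3 -1 0; 0.2 3.5 0 0; 0.3 3.5 0 0; 0.3 3.5 0 0; 0.3 3.5 0 0; 0.2 3.5 0 0", gripper=120)

```text
time: 24.65
tool_pos: [0.4914, -0.2223, 0.2274]
orientation: [0.007, 1.0, -0.009, -0.017]
wrist_force: [-0.4, -0.0, 0.3]
width: 0.0454
```

Emit:
apply_moves(commands="0.3 3.5 0 0; 0.2 3.5 0 0; 0 3 0 0; 0 2 0 0; 0 1 0 0; 0 0 0 0; 0 0 0 0")

```text
time: 25.35
tool_pos: [0.4875, -0.3648, 0.225]
orientation: [0.005, 1.0, -0.013, -0.022]
wrist_force: [0.3, -0.1, 0.4]
width: 0.0454
```

```bash
python3 -c "
from m import *
st,r=rep();w=snap('wrist','w26.png')
print(proj(w,[.5025,-.376,.170]))
"
```

```text
t 25.35 tcp [ 0.4875 -0.3648  0.225 ] zdir [-0.0441 -0.0095] yaw -1.55 w 0.0454 F [ 0.3 -0.1  0.4]
[336.83674891 192.58802572]
```

View pics/w26.png

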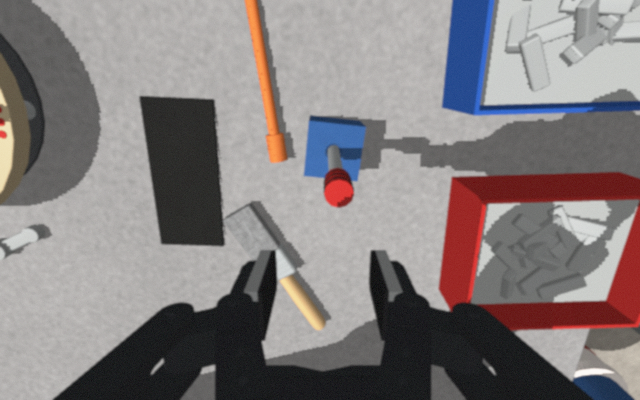

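```bash
python3 -c "
from m import *
st,r=rep();w=snap('wrist')
hsv=cv2.cvtColor(w['frame'],cv2.COLOR_BGR2HSV);m=((hsv[...,0]<6)|(hsv[...,0]>174))&(hsv[...,1]>140);m[:,:300]=0;m[:,380:]=0;m[230:]=0;print(blobs(m,30))
cv2.imwrite('pics/c26.png',cv2.resize(w['frame'][110:230,290:390],None,fx=5,fy=5))
print(plane(w,339,190,.17))
"
```

```text
t 25.4 tcp [ 0.4876 -0.3646  0.225 ] zdir [-0.0441 -0.0098] yaw -1.53 w 0.0453 F [-0.1  0.   0.8]
[((np.float64(338.16), np.float64(187.98)), 837, (np.int32(325), np.int32(169), np.int32(29), np.int32(38)))]
[ 0.504287   -0.37720716  0.17      ]
```

View pics/c26.png

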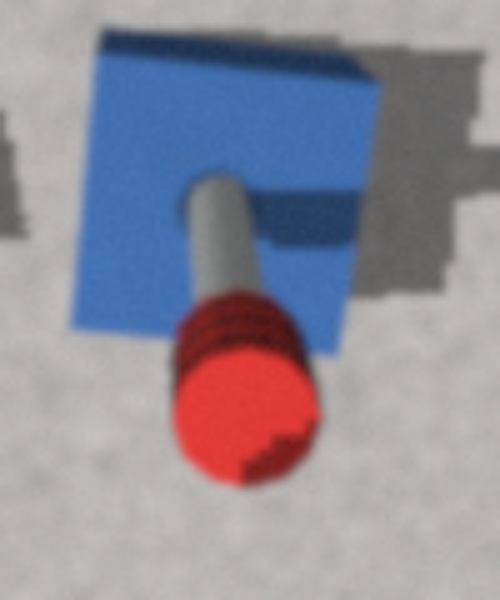

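Emit:
apply_moves(commands="0.5 0.3 0.3 0; 0.8 0.5 0.5 0; 0.5 0.35 0.8 0; 0 0 0.8 0; 0 0 0.4 0; 0 0 0 0; 0 0 0 0")

```text
time: 26.15
tool_pos: [0.5066, -0.3736, 0.193]
orientation: [0.004, 1.0, -0.01, -0.023]
wrist_force: [-0.8, -0.4, 0.5]
width: 0.0453
```

```bash
python3 -c "
from m import *
st,r=rep();w=snap('wrist');s=snap('scene')
cv2.imwrite('pics/c27.png',np.hstack([cv2.resize(w['frame'][170:310,230:410],None,fx=2.8,fy=2.8),cv2.resize(s['frame'][85:155,205:265],None,fx=5.6,fy=5.6)]))
"
```

```text
t 26.15 tcp [ 0.5066 -0.3736  0.193 ] zdir [-0.0452 -0.0081] yaw -1.2 w 0.0453 F [-0.8 -0.4  0.5]
```

View pics/c27.png

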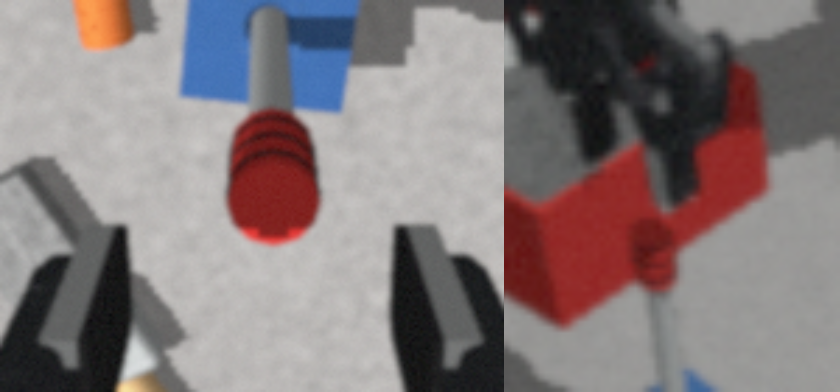

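```bash
python3 -c "
from m import *
st,r=rep();w=snap('wrist');print(plane(w,328.2,240.4,.17))
p=st['tool_pos'];print(p+r[:,2]*.052)"
```

```text
t 26.25 tcp [ 0.5067 -0.3738  0.1934] zdir [-0.0448 -0.0084] yaw -1.21 w 0.0454 F [-0.1 -0.3  0.3]
[ 0.50331748 -0.37799593  0.17      ]
[ 0.50433038 -0.37419076  0.14142724]
```

Emit:
apply_moves(commands="-0.1 0.35 0.3 0; 0 0 0.8 0; 0 0 1.2 0; 0 0 1.2 0; 0 0 0.8 0; 0 0 0.4 0; 0 0 0 0; 0 0 0 0")

```text
time: 27.1
tool_pos: [0.5026, -0.378, 0.142]
orientation: [0.004, 1.0, -0.011, -0.023]
wrist_force: [0.8, 0.2, 1.0]
width: 0.0452
```

```bash
python3 -c "
from m import *
st,r=rep();w=snap('wrist');s=snap('scene')
cv2.imwrite('pics/c28.png',np.hstack([cv2.resize(w['frame'][170:310,230:410],None,fx=2.8,fy=2.8),cv2.resize(s['frame'][85:155,205:265],None,fx=5.6,fy=5.6)]))
"
```

```text
t 27.1 tcp [ 0.5026 -0.378   0.142 ] zdir [-0.0452 -0.008 ] yaw -1.24 w 0.0452 F [0.8 0.2 1. ]
```

View pics/c28.png

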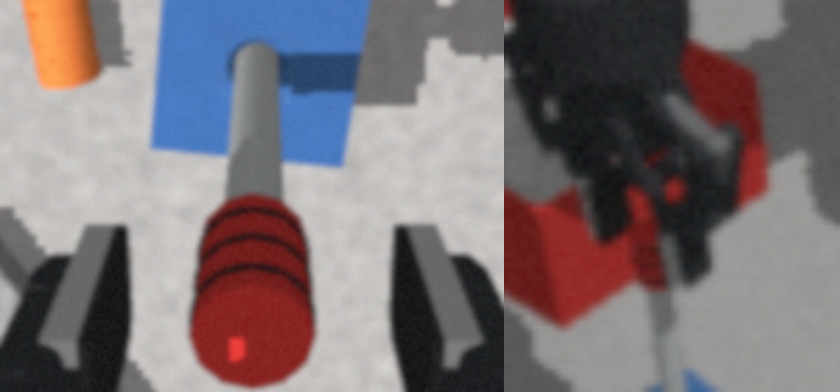

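Emit:
apply_moves(commands="0 -0.15 0 0; 0 0 0 0; 0 0 0 0; 0 0 0 0; 0 0 0 0; 0 0 0 0", gripper=255, grip_force=50)

```text
time: 27.8
tool_pos: [0.5035, -0.3768, 0.1436]
orientation: [0.005, 1.0, -0.011, -0.021]
wrist_force: [0.3, 0.3, -0.2]
width: 0.018
```

```bash
python3 -c "
from m import *
st,r=rep();w=snap('wrist');s=snap('scene')
cv2.imwrite('pics/c29.png',np.hstack([cv2.resize(w['frame'][170:310,230:410],None,fx=2.8,fy=2.8),cv2.resize(s['frame'][85:155,205:265],None,fx=5.6,fy=5.6)]))
"
```

```text
t 27.8 tcp [ 0.5035 -0.3768  0.1436] zdir [-0.043  -0.0099] yaw -1.23 w 0.018 F [ 0.3  0.3 -0.2]
```

View pics/c29.png

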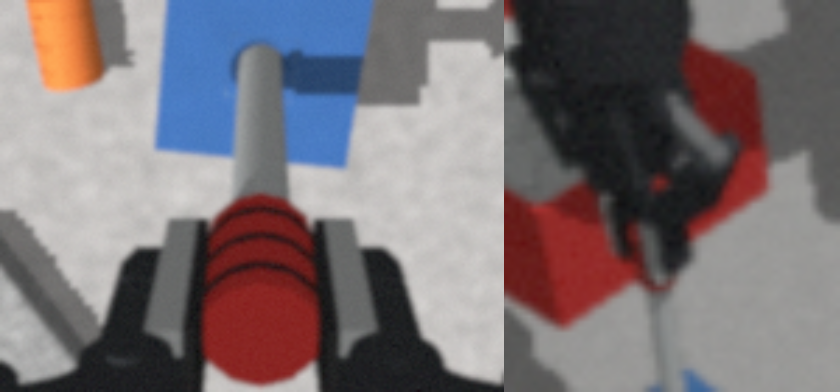

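Emit:
apply_moves(commands="-0.02 0 -0.5 0; -0.04 0.01 -1 0; -0.06 0.02 -1.5 0; -0.06 0.02 -1.5 0; -0.06 0.02 -1.5 0; -0.08 0.02 -2 0; -0.1 0.02 -2.5 0; -0.1 0.02 -2.5 0")

```text
time: 28.7
tool_pos: [0.5019, -0.3749, 0.2806]
orientation: [0.003, 1.0, -0.011, -0.024]
wrist_force: [0.9, -0.1, -2.2]
width: 0.0179
```

Emit:
apply_moves(commands="-0.08 0.02 -2 0; -0.04 0 -1 0; 0 0 0 0; 0 0 0 0")

```text
time: 29.1
tool_pos: [0.5038, -0.3759, 0.3217]
orientation: [0.007, 1.0, -0.011, -0.019]
wrist_force: [-0.4, -0.8, -2.8]
width: 0.0179
```

```bash
python3 -c "
from m import *
st,r=rep();w=snap('wrist','w30.png');s=snap('scene','s30.png')
"
```

```text
t 29.1 tcp [ 0.5038 -0.3759  0.3217] zdir [-0.0382 -0.0127] yaw -1.24 w 0.0179 F [-0.4 -0.8 -2.8]
```

View pics/w30.png

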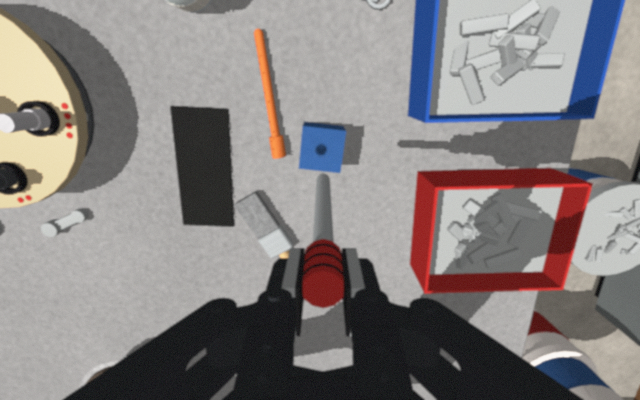

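View pics/s30.png

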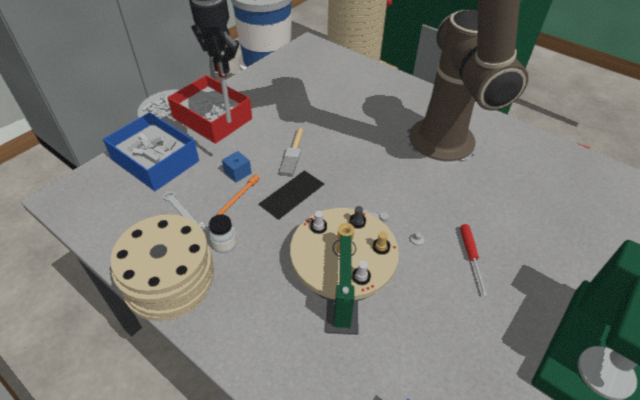

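Emit:
apply_moves(commands="0.1 -1 0 0; 0.3 -2 0 0; 0.5 -3 0 0; 0.6 -3.5 0 0; 0.6 -3.5 0 0; 0.6 -3.5 0 0; 0.6 -3.5 0 0; 0.6 -3.5 0 0")

```text
time: 30.0
tool_pos: [0.5441, -0.1255, 0.3074]
orientation: [0.0, 1.0, -0.013, -0.027]
wrist_force: [-0.4, 0.5, -1.9]
width: 0.0184
```

Emit:
apply_moves(commands="0.6 -3.5 0 0; 0.6 -3.5 0 0; 0.5 -3.5 0 0; 0.4 -3 0 0; 0.3 -2 0 0; 0.1 -1 0 0; 0 0 0 0; 0 0 0 0")

```text
time: 30.8
tool_pos: [0.5649, 0.0624, 0.2995]
orientation: [-0.003, 0.999, -0.006, -0.034]
wrist_force: [-0.1, -0.3, -2.4]
width: 0.0182
```

```bash
python3 -c "
from m import *
st,r=rep();w=snap('wrist','w31.png');s=snap('scene','s31.png')
cv2.imwrite('pics/c31.png',cv2.resize(s['frame'][150:270,290:410],None,fx=5,fy=5))
"
```

```text
t 30.8 tcp [0.5649 0.0624 0.2995] zdir [-0.0672  0.0061] yaw -0.68 w 0.0182 F [-0.1 -0.3 -2.4]
```

View pics/w31.png

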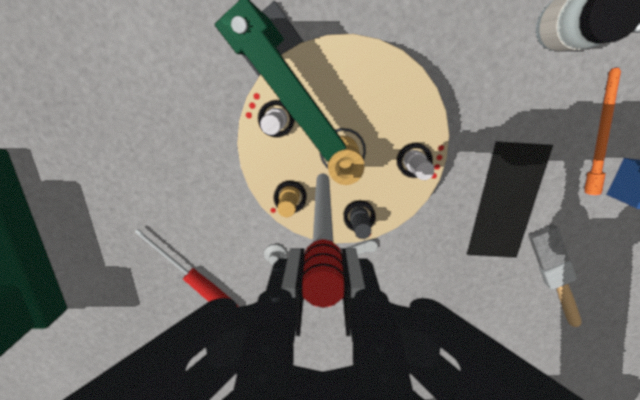

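View pics/c31.png

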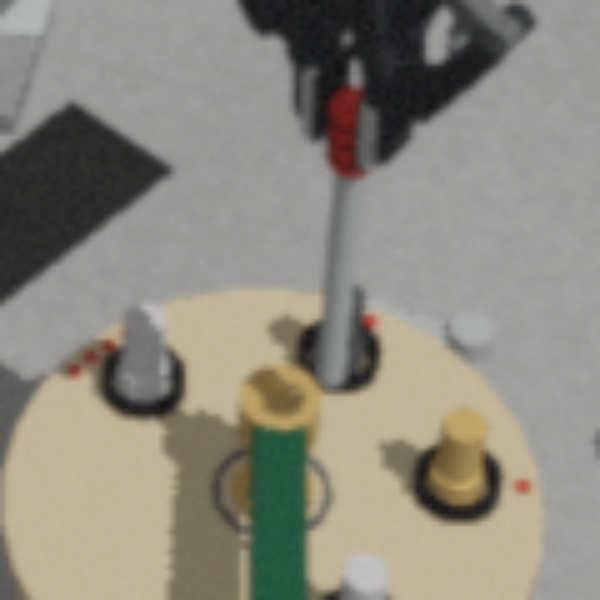

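Emit:
apply_moves(commands="0 0.5 -1 0; 0 1 -2 0; 0 0.5 -2.5 0; 0 0 -2.5 0; 0 0 -1 0; 0 0 0 0; 0 0 0 0")

```text
time: 31.6
tool_pos: [0.5707, 0.0312, 0.3948]
orientation: [-0.001, 0.999, -0.012, -0.033]
wrist_force: [0.3, -0.3, -2.6]
width: 0.0177
```

Emit:
apply_moves(commands="0 0 4 0; 0 0 3.5 0; 0 0 0 0; 0 0 0 0; 0 0 0 0")

```text
time: 32.1
tool_pos: [0.5642, 0.0309, 0.3161]
orientation: [-0.001, 0.999, -0.013, -0.035]
wrist_force: [0.4, -0.0, -2.2]
width: 0.0179
```

```bash
python3 -c "
from m import *
st,r=rep();w=snap('wrist','w32.png')
"
```

```text
t 32.1 tcp [0.5642 0.0309 0.3161] zdir [-0.0703  0.0035] yaw -1.45 w 0.0179 F [ 0.4 -0.  -2.2]
```

View pics/w32.png

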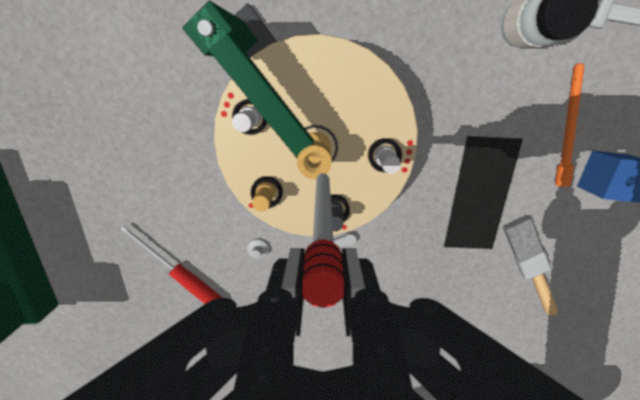

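```bash
python3 -c "
from m import *
st,r=rep();w=snap('wrist');s=snap('scene','s32.png')
cv2.imwrite('pics/c32.png',np.hstack([cv2.resize(w['frame'][140:230,280:370],None,fx=5,fy=5),cv2.resize(s['frame'][145:255,325:385],None,fx=4.1,fy=4.1)[:450]]))
"
```

```text
t 32.15 tcp [0.5647 0.0309 0.3168] zdir [-0.0686  0.0035] yaw -1.45 w 0.0183 F [-0.2 -0.5 -1.3]
```

View pics/c32.png

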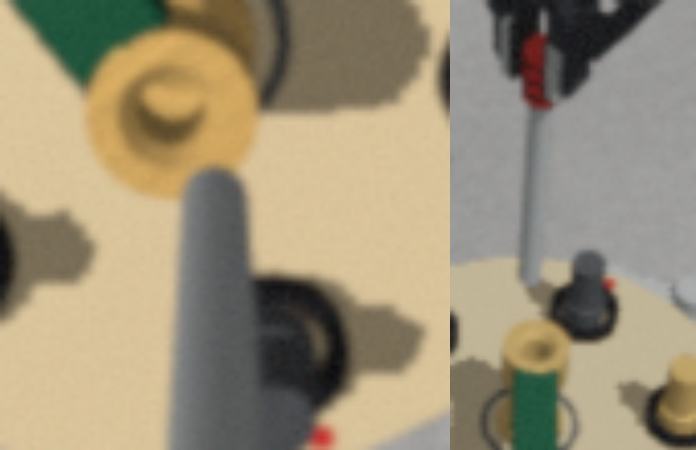

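```bash
python3 -c "
from m import *
st,r=rep();w=snap('wrist');s=snap('scene')
tip=tri([(w,322.6,176),(s,344,212.7)]);print('tip',tip, proj(w,tip),proj(s,tip))
b=tri([(w,314.4,162.4),(s,346,229.9)]);print('bush',b,plane(w,314.4,162.4,.135),plane(s,346,229.9,.135))
tz=st['tool_pos'][2]-.1386;print(tz,'tip planes',plane(w,322.6,176,tz),plane(s,344,212.7,tz))
# vertical prediction: head top at tip+165mm vertical
h=plane(w,323,288,tz+.165);print('headtop w',h)
for d in ((0,0),(-.025,0),(-.05,0)):
  q=h+np.array([d[0]*.165,d[1]*.165,-.165]);print(d,proj(w,q),proj(s,q))
q=h+np.array([0,0,-.030]);print('headbottom s',proj(s,q))
"
```

```text
t 32.25 tcp [0.5653 0.0309 0.3175] zdir [-0.0667  0.0034] yaw -1.45 w 0.0185 F [-0.6 -0.2 -1.9]
tip [0.56401971 0.03068575 0.18011322] [322.19214098 176.53901125] [343.72365105 212.78505597]
bush [0.56285609 0.03924671 0.12745708] [0.56508682 0.03884809 0.135     ] [0.5677441  0.04259529 0.135     ]
0.17889927789124133 tip planes [0.56413559 0.03031449 0.17889928] [0.56258273 0.03042626 0.17889928]
headtop w [0.56536847 0.02986032 0.34389928]
(0, 0) [323.06548156 174.69316628] [343.00136578 213.34324588]
(-0.025, 0) [323.17578802 179.0107931 ] [344.16270187 212.20123744]
(-0.05, 0) [323.28495356 183.28376191] [345.31884078 211.06433969]
headbottom s [346.6459453  167.27378176]
```

Emit:
apply_moves(commands="0.1 -0.3 0.5 0; 0.1 -0.4 0.8 0; 0 -0.2 0.8 0; 0 0 0.5 0; 0 0 0.2 0; 0 0 0 0; 0 0 0 0")

```text
time: 33.05
tool_pos: [0.5658, 0.0411, 0.2875]
orientation: [-0.001, 0.999, -0.012, -0.033]
wrist_force: [0.7, -0.4, -2.5]
width: 0.0181
```

```bash
python3 -c "
from m import *
st,r=rep();w=snap('wrist');s=snap('scene','s33.png');t=snap('top','t33.png')
cv2.imwrite('pics/c33.png',np.hstack([cv2.resize(w['frame'][140:230,280:370],None,fx=5,fy=5),cv2.resize(s['frame'][185:250,325:370],None,fx=7,fy=7)[:450]]))
"
```

```text
t 33.05 tcp [0.5658 0.0411 0.2875] zdir [-0.0658  0.0035] yaw -1.42 w 0.0181 F [ 0.7 -0.4 -2.5]
```

View pics/c33.png

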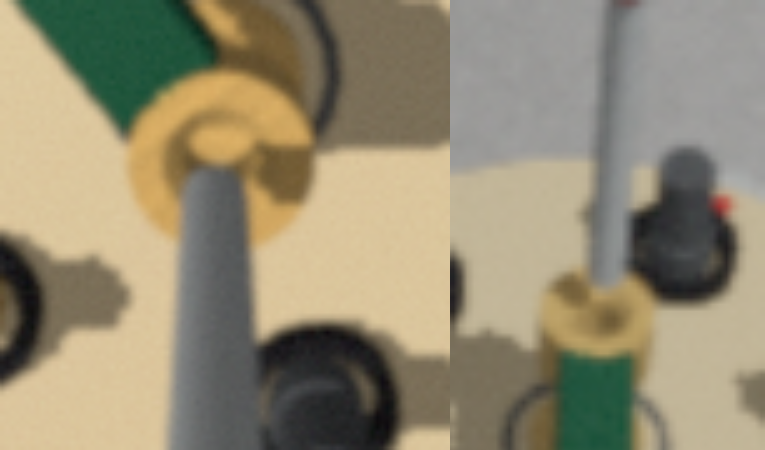

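```bash
cat > q.py <<'E'
from m import *
import sys
# args: wb_u wb_v wt_u wt_v sb_u sb_v st_u st_v
a=list(map(float,sys.argv[1:]))
st,r=rep();w=snap('wrist');s=snap('scene');tz=st['tool_pos'][2]-.1386;print('tipz',tz)
b,t=plane(w,a[0],a[1],.135),plane(w,a[2],a[3],tz);print('wrist bush',b,'tip',t,'d',b-t)
b,t=plane(s,a[4],a[5],.135),plane(s,a[6],a[7],tz);print('scene bush',b,'tip',t,'d',b-t)
E
python3 q.py 324.2 171.8 322.8 174.4 346.1 229.9 347.4 225.3
```

```text
t 33.2 tcp [0.566  0.0411 0.2879] zdir [-0.065   0.0035] yaw -1.42 w 0.0184 F [-0.4  1.  -2. ]
tipz 0.1492946192805904
wrist bush [0.56475312 0.03900154 0.135     ] tip [0.56665476 0.04027335 0.14929462] d [-0.00190164 -0.00127182 -0.01429462]
scene bush [0.56760594 0.04276386 0.135     ] tip [0.56529276 0.04353666 0.14929462] d [ 0.00231318 -0.0007728  -0.01429462]
```

Emit:
apply_moves(commands="0 0.1 0 0; 0.03 0 0.4 0; 0.03 0 0.5 0; 0.03 0 0.4 0; 0 0 0 0")

```text
time: 33.8
tool_pos: [0.5663, 0.0398, 0.2743]
orientation: [-0.001, 0.999, -0.013, -0.032]
wrist_force: [0.1, 0.3, -2.0]
width: 0.0178
```

```bash
python3 -c "
from m import *
st,r=rep();w=snap('wrist');s=snap('scene','s34.png')
cv2.imwrite('pics/c34.png',np.hstack([cv2.resize(w['frame'][140:230,280:370],None,fx=5,fy=5),cv2.resize(s['frame'][185:250,325:370],None,fx=7,fy=7)[:450]]))
"
```

```text
t 33.8 tcp [0.5663 0.0398 0.2743] zdir [-0.0638  0.0034] yaw -1.44 w 0.0178 F [ 0.1  0.3 -2. ]
```

View pics/c34.png

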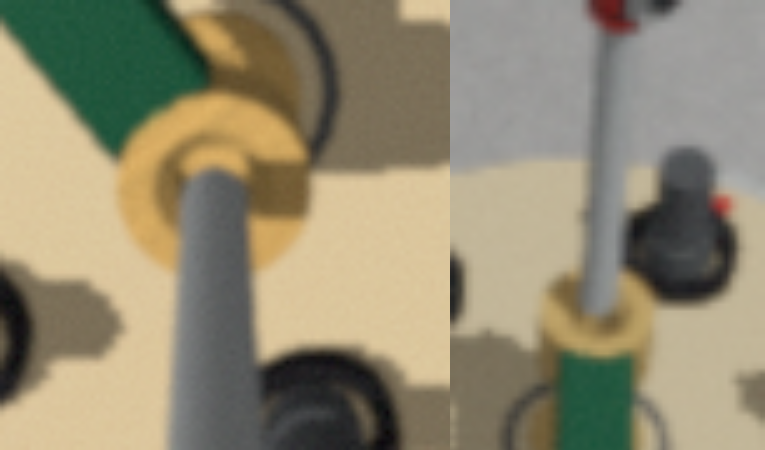

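Emit:
apply_moves(commands="0.03 0 0.5 0; 0.04 0 0.6 0; 0.04 0 0.6 0; 0.04 0 0.6 0; 0.03 0 0.4 0; 0 0 0 0")

```text
time: 34.5
tool_pos: [0.5665, 0.04, 0.2452]
orientation: [-0.001, 0.999, -0.013, -0.032]
wrist_force: [0.4, -0.3, -2.5]
width: 0.0178
```

```bash
python3 -c "
from m import *
st,r=rep();w=snap('wrist');s=snap('scene','s35.png')
cv2.imwrite('pics/c35.png',np.hstack([cv2.resize(w['frame'][140:230,280:370],None,fx=5,fy=5),cv2.resize(s['frame'][185:250,325:370],None,fx=7,fy=7)[:450]]))
"
```

```text
t 34.5 tcp [0.5665 0.04   0.2452] zdir [-0.0636  0.0035] yaw -1.43 w 0.0178 F [ 0.4 -0.3 -2.5]
```

View pics/c35.png

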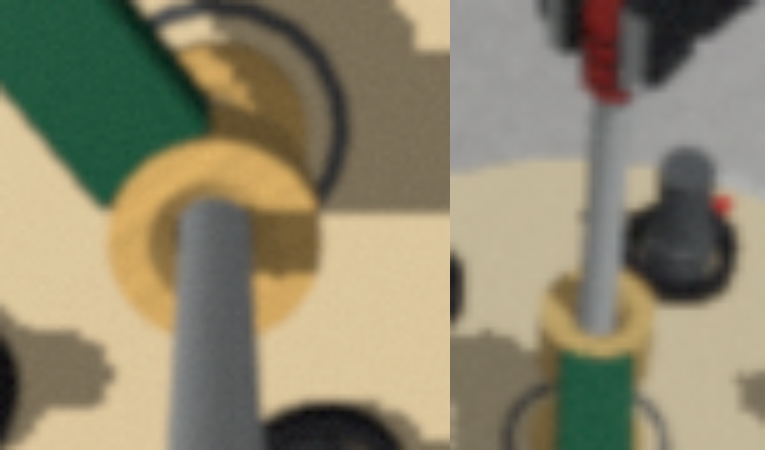

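Emit:
apply_moves(commands="0.03 0 0.5 0; 0.04 0 0.6 0; 0.04 0 0.6 0; 0.04 0 0.6 0; 0.03 0 0.4 0; 0 0 0 0")

```text
time: 35.2
tool_pos: [0.567, 0.04, 0.217]
orientation: [-0.001, 0.999, -0.013, -0.031]
wrist_force: [-0.1, 0.5, -1.5]
width: 0.0183
```

```bash
python3 -c "
from m import *
st,r=rep();w=snap('wrist');s=snap('scene','s36.png')
cv2.imwrite('pics/c36.png',np.hstack([cv2.resize(w['frame'][140:230,280:370],None,fx=5,fy=5),cv2.resize(s['frame'][165:250,325:370],None,fx=5.3,fy=5.3)[:450]]))
"
```

```text
t 35.2 tcp [0.567 0.04  0.217] zdir [-0.0624  0.0035] yaw -1.43 w 0.0183 F [-0.1  0.5 -1.5]
```

View pics/c36.png

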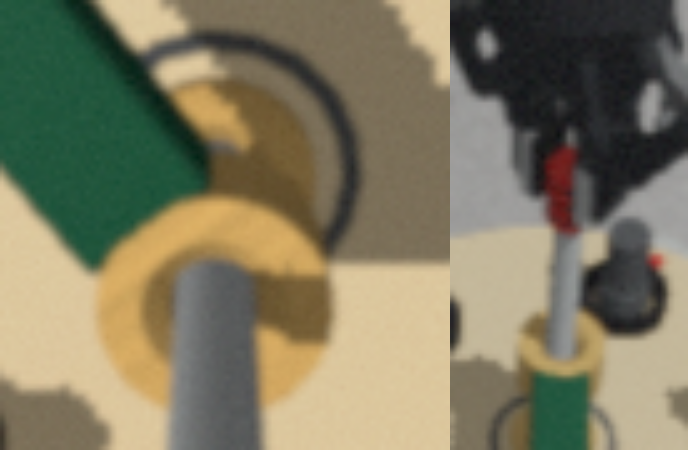

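Emit:
apply_moves(commands="0 0 0.4 0; 0.03 0 0.5 0; 0.03 0 0.5 0; 0.03 0 0.5 0; 0.03 0 0.5 0; 0.02 0 0.3 0; 0 0 0 0")

```text
time: 36.0
tool_pos: [0.567, 0.0401, 0.1887]
orientation: [-0.001, 0.999, -0.012, -0.031]
wrist_force: [0.3, 1.1, -2.9]
width: 0.0182
```

```bash
python3 -c "
from m import *
st,r=rep();w=snap('wrist');s=snap('scene','s37.png')
cv2.imwrite('pics/c37.png',np.hstack([cv2.resize(w['frame'][170:260,280:370],None,fx=5,fy=5),cv2.resize(s['frame'][165:250,325:370],None,fx=5.3,fy=5.3)[:450]]))
"
```

```text
t 36.0 tcp [0.567  0.0401 0.1887] zdir [-0.0616  0.0035] yaw -1.43 w 0.0182 F [ 0.3  1.1 -2.9]
```

View pics/c37.png

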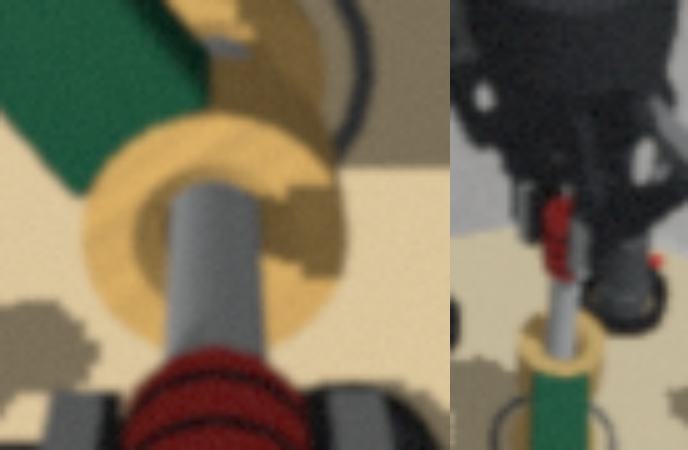

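Emit:
apply_moves(commands="0.02 0 0.4 0; 0.03 0 0.5 0; 0.03 0 0.5 0; 0.03 0 0.5 0; 0.03 0 0.4 0; 0.02 0 0.2 0; 0 0 0 0; 0 0 0 0")

```text
time: 36.9
tool_pos: [0.5671, 0.0402, 0.1622]
orientation: [-0.001, 0.999, -0.012, -0.031]
wrist_force: [-1.1, -0.1, -1.2]
width: 0.018
```

```bash
python3 -c "
from m import *
st,r=rep();w=snap('wrist','w38.png');s=snap('scene','s38.png')
cv2.imwrite('pics/c38.png',np.hstack([cv2.resize(w['frame'][190:280,280:370],None,fx=5,fy=5),cv2.resize(s['frame'][165:250,325:370],None,fx=5.3,fy=5.3)[:450]]))
"
```

```text
t 36.9 tcp [0.5671 0.0402 0.1622] zdir [-0.0617  0.0035] yaw -1.43 w 0.018 F [-1.1 -0.1 -1.2]
```

View pics/c38.png

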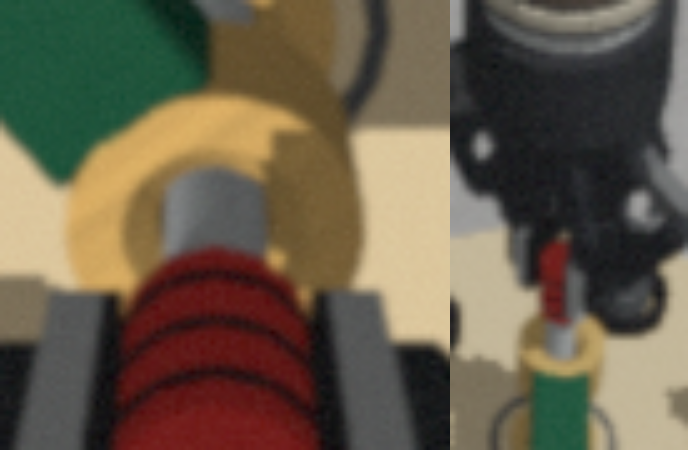

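View pics/s38.png

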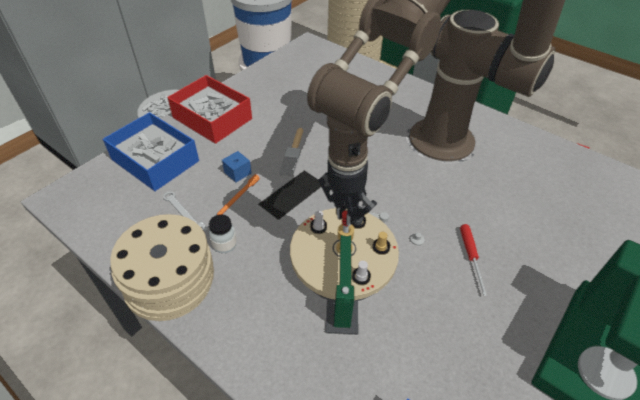

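Emit:
apply_moves(commands="0 0 0 0; 0 0 0 0; 0 0 0 0; 0 0 0 0; 0 0 0 0")

```text
time: 37.5
tool_pos: [0.5671, 0.0402, 0.1625]
orientation: [-0.001, 0.999, -0.012, -0.031]
wrist_force: [-0.6, 1.3, -2.9]
width: 0.0179
```

```bash
python3 -c "
from m import *
st,r=rep();print(st['joint_velocities']);s=snap('scene');print('head bottom',proj(s,[.566,.041,.1586]),'seen',(325+(560-450)/5.3,165+322/5.3))
w=snap('wrist','w39.png')"
```

```text
t 37.5 tcp [0.5671 0.0402 0.1625] zdir [-0.0613  0.0036] yaw -1.43 w 0.0179 F [-0.6  1.3 -2.9]
[ 1.00549203e-03 -6.15786694e-04 -8.49118361e-05 -1.00466725e-03
  1.37650539e-03  2.29276181e-03]
head bottom [346.50467599 222.17854302] seen (345.7547169811321, 225.75471698113208)
```

View pics/w39.png

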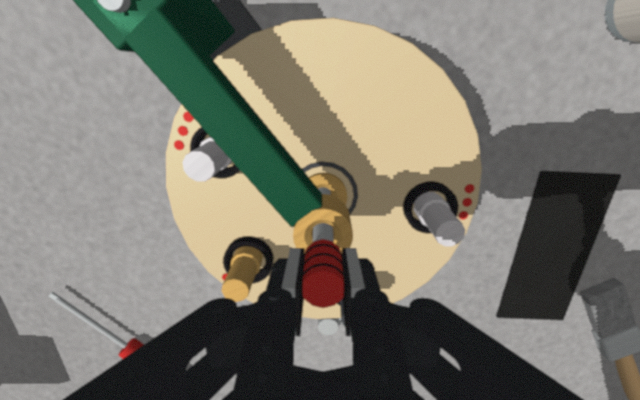

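```bash
python3 -c "
from workcell import order
print(order.hand_in())"
```

```text
the job is handed in; nothing more can be done
None
```

I handed the job in at about 37.5 s. The brass plug is in the one-dot pocket and the dark plug in the two-dot pocket, both let go. The gripper holds the red-headed rod through both bushings; hand-in gave no verdict.

**What my last checks showed:**
- **Plugs:** after each release, the plug's top appeared within about 1 px of where a fully seated plug should be. After the rod went in, the brass plug still looked upright in its pocket. The gripper partly hid the dark plug in the last views.
- **Rod:** its tip is about 24 mm above the table, worked out from the height at which I gripped it. The underside of its head is about 24 mm above the upper bushing. It was centred on the bushing in both camera views as it entered, with only about 1 N sideways. The grip reads 18 mm and the arm was still.

**What failed or disagreed:**
- **First grasp:** it closed on air above the brass plug, because the fingertips sat about 25–30 mm higher than `arm.tip_extent` implies. I went by the camera views after that.
- **Camera positions:** the top and wrist cameras disagreed by about 3 mm in x, so I lined each part up with its pocket or bushing by eye.
- **Tool tilt:** the tool ended about 0.06 rad off vertical in x. I measured the rod itself at only about 0.01 rad off just before it went in. One attempt to correct the tool's tilt did nothing.
- **Orange rod:** it stood upright at first and was lying on the bench by the time I fetched the dark plug. I didn't see it fall and never worked near it.

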